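# Fit out a headlamp kit: lens, ring, fan and driver

## Robot

A 7-joint arm with a two-finger parallel gripper is mounted at the origin on the work surface. World frame = base frame: x ahead of the robot, y to its left, z up, the work surface at z = 0. Lengths are in mm, angles in rad, forces in N, time in s.
With the tool pointing down it reaches from about 425 to 950 mm from the base axis. Payload 4.7 kg.
Tool frame: the origin (TCP) lies between the finger pads; the fingertips stand 11 mm ahead of it and the grasp point (between the pads) lies 8 mm behind it; x points along the fingers, y is the direction in which the jaws open and shut, and the axes are right-handed (so a half turn about x gives the same grasp; the last joint's range is limited). The gripper opens to 87 mm and grips with 3 to 60 N. Pads are 19 mm wide; open, the fingers measure 117 mm over their backs; the gripper's body (75 mm by 190 mm) begins 51 mm behind the grasp point.
Start: joints at [1.15, 0.469, -0.049, 1.532, 0.024, 1.141, -0.082], TCP at [257.797, -623.85, 233.573] pointing down, gripper open.
Joint ranges: [-2.59, 2.59], [-0.33, 1.99], [-1.39, 1.29], [0.1, 2.45], [-1.04, 4.18], [0.21, 1.99], [-2.66, 2.66]. Speed limits (rad/s): [2.57, 2.57, 3.14, 3.14, 3.14, 3.14, 3.14].

## Interface

Orientations are given as a unit quaternion [x, y, z, w].
In Python, from station import env gives the robot as it stands. The module is installed in compiled form; this text tells all that it offers.
- The arm moves only by the tool send_rows, never from a script. Its argument "plan" is a list that holds one entry, the list of rows, each a list of 7 numbers: the closure in counts, from 0 (fully open) to 255 (shut), then the shift along the tool's x, y, z in units of 30 mm (1.0 is 30 mm), then the turn, a rotation vector about the tool's x, y, z in units of 6 degrees (1.0 is 6 degrees). In form: [[[fingers, dx, dy, dz, wx, wy, wz], ...]]. A call has 1 to 8 rows; each row shifts and turns the pose as measured when the row begins, along the tool's axes as they then stand; what a row does not reach is not made up. A row lasts 1/10 s, in which the tool goes at most 50 mm and 8.59 degrees, less where a joint would pass 70% of its speed; a pose out of reach is approached as far as the arm can. A call is refused whole if a number of a shift passes 1 or a number of a turn 1, either way. A call with a gripper value outside its range is refused whole. The fingers move at their own pace and stop on an object; "grip_force" is the grip in N (left out, the last holds). Time passes only in rows, so rows that do not move let the fingers close. It gives the time, the measured TCP pose, the force and the opening at its end, in the units of the state.
- env.read_state(): the state, without advancing time (a new reading comes with each control period).
- env.capture(name): name is "side" or "top"; returns the picture (384x512x3 uint8, red, green, blue); there is no depth.
- env.camera_model(name): a dict with "K" (3x3 intrinsics, pixels), "camera_from_world" (4x4, takes a point from world to camera coordinates). Camera axes: x right, y down, z forward; pixel columns grow to the right and rows downward; lengths in mm; the calibration is good to about 2 mm. A picture is of the moment at which its call begins. camera_model takes no time and is no camera call.
- env.hand_in(): hands the job in, once; it reports no verdict.
Trained networks look in the newest picture that a camera, given by its name, has taken for a name from the list of things; names that differ only in an ending like _2 or _b are one class to them, and where a whole thing is asked for, a point or a joint stands for the part that bears it (a point fixed in the world has none). Each returns a list of dicts, best first, with "confidence" (0 to 1); they miss things now and then, are a little off and sometimes report something else, mostly with a low value. They report only what shows in the picture. A call takes as long as a camera call. They do not tell look-alikes from the thing itself.
- env.search_frame(camera, thing): "pixel" ([column, row] in pixels, amid what is visible of it).
- env.place_of(camera, thing): "pixel" ([column, row] in pixels: a listed point, or the origin of a listed thing).
The state is a dict: "time": time; "joints": joint angles; "qd": joint speeds; "effort": joint torques, N m; "tool_pos": TCP position; "tcp_rot": TCP orientation; "ft_force": force on the tool from outside, world axes, zero at the start; "moment": the same for the moment, N m; "width": finger opening in mm.
Only numpy, scipy, OpenCV 4.12 (cv2) and the standard library are available. Lean on these libraries where they do the work, as an engineer would, in place of code of your own. Each camera call takes 0.05 s, during which the arm holds its last target.

## Task

Fit out this headlamp kit: tip the glass lens into the round recess of the black lens cell with one edge of its flange touching down first (lens clearly tilted, some 15 degrees), then lay it flat with its dome up, and after that slip the red retaining ring over its barrel so that it lies flat on the flange. Set the black fan flat and square in the square recess of the grey heat sink, and the silver driver box flat and square in the oblong recess of the white cradle, at any time before or after. Leave the screw jar and the blue work light where they are, and let go of everything.

Things in the scene. Friction and masses are not known exactly. Their poses are not given: they have to be found in the camera images.
- lens_center (a point): Glass projector lens, pale blue, standing on its flange, dome up, 34 mm tall. Flange: disc 60 mm in diameter, 8 mm thick, at the bottom. Above it an upright barrel 40 mm in diameter from 8 to 24 mm above the underside, then a dome to 34 mm. Grip it by the barrel. About 110 g. Point: on its axis, half-way up, 17 mm above the underside; z up along its axis.
- ring_center (a point): Red retaining ring lying flat: 58 mm outside and 47 mm inside diameter, 14 mm high, about 30 g. Point: its centre, 7 mm above the underside; z is its axis. It passes over the lens barrel with 3.5 mm to spare all round and then lies on the flange, its centre 15 mm above the lens's underside.
- fan_center (a point): Black square cooling fan, 50 x 50 x 25 mm, lying flat, with a grey disc and blades on top, about 60 g. Point: its centre, 12.5 mm above the underside; x and y square to its sides, z up.
- driver_center (a point): Silver driver box, 80 x 45 x 26 mm, lying flat, dark fins and a blue strip on top, about 170 g. Point: its centre, 13 mm above the underside; x along its 80 mm length, y across its 45 mm width, z up.
- cell: Lens cell, fixed: black square plate 100 x 100 x 10 mm with a round grey-floored recess 76 mm in diameter and 6 mm deep (recess floor 4 mm above the bench). Origin: under its centre, on the bench; z up. Fits the lens with 8 mm to spare all round. A part's underside in the recess lies 6 mm below the plate's top, so fingertips kept 8 mm or more above the part's underside stay clear of the rim (true of all three holders; the ring, lying on the flange, is wholly above the rim).
- sink: Heat sink, fixed: dark grey aluminium plate 90 x 90 x 10 mm with short dark fins on two sides (102 mm over them along x) and a square copper-floored recess 66 x 66 mm, 6 mm deep (floor 4 mm above the bench). Origin: under its centre, on the bench; x and y square to the recess, z up. The fan may go in at any quarter turn.
- cradle: Driver cradle, fixed: white plate 120 x 85 x 10 mm (with two small end tabs, 144 mm over them) with an oblong recess 96 (x) x 61 (y) mm, 6 mm deep (floor 4 mm above the bench). Origin: under its centre, on the bench; x along its length, z up. The driver's length lies along x, either way round.
- jar: Bystander: loose small screw jar with a yellow cap and paper label, 48 mm in diameter, 52 mm tall. Origin: under its centre.
- worklight: Bystander: loose blue work light lying flat, 105 x 34 x 26 mm, white lamp window on top. Origin: under its centre; x along its length.
Mind the look-alikes: they are no part of the job. Leave any pink or turquoise look-alike of the part that bears ring_center alone.

How it is judged:
By the outcome, as a careful person would: the job done as asked, in the order asked, and still so for the second after the job is handed in, with the robot touching nothing.
It also fails if it takes over 115 s, if anything falls off the work surface, if the arm or the gripper's body presses on something with over 40 N, if the wrist force passes 120 N, or if a joint passes its speed limit or range.

## Working session

There is one attempt and no reset: what is moved stays moved. The work goes in short steps, Python scripts to look and compute and a tool call to move; the robot and the scene stay as the last step left them, time stands still between calls to the robot, and variables do not carry over. Pictures are saved under pics/ and viewed, and the job is handed in when it is done.

Besides the shell and the picture viewer there is one more tool, called after ">>>" by a JSON object that holds its "op" and its "data", one argument or row to a line. send_rows: Moves the arm, as the interface text tells. Its arguments: {"type":"object","properties":{"plan":{"type":"array"},"grip_force":{"type":"number"}},"required":["plan"]}

```bash
mkdir -p pics; ls
python3 - <<'E'
from station import env
import cv2,numpy as np
for n in("side","top"):
    im=env.capture(n); cv2.imwrite(f"pics/{n}0.png",cv2.resize(im[:,:,::-1],(768,576),interpolation=cv2.INTER_CUBIC))
    m=env.camera_model(n); print(n,np.round(m["K"],1).tolist(),np.round(m["camera_from_world"],3).tolist())
    for t in ["lens_center","ring_center","fan_center","driver_center","cell","sink","cradle","jar","worklight"]:
        print(t,[(np.round(d["pixel"]).tolist(),round(d["confidence"],2)) for d in env.place_of(n,t)[:4]])
s=env.read_state(); print(s)
E
```

```text
pics
side [[357.4, 0.0, 253.9], [0.0, 357.4, 191.1], [0.0, 0.0, 1.0]] [[-0.985, -0.172, -0.001, 555.341], [-0.108, 0.626, -0.773, 93.938], [0.134, -0.761, -0.635, 800.59], [0.0, 0.0, 0.0, 1.0]]
lens_center [([304.0, 331.0], 0.97)]
ring_center [([252.0, 233.0], 0.81), ([202.0, 224.0], 0.79), ([225.0, 200.0], 0.66), ([150.0, 260.0], 0.58)]
fan_center [([314.0, 141.0], 0.71)]
driver_center [([227.0, 167.0], 0.75)]
cell [([204.0, 297.0], 0.63)]
sink [([300.0, 211.0], 0.9), ([257.0, 138.0], 0.32)]
cradle [([258.0, 136.0], 0.55)]
jar [([292.0, 268.0], 0.59)]
worklight [([309.0, 171.0], 0.91), ([259.0, 134.0], 0.22)]
top [[390.0, 0.0, 255.1], [0.0, 390.0, 193.2], [0.0, 0.0, 1.0]] [[0.01, -1.0, 0.008, -0.119], [-0.991, -0.011, -0.13, 591.738], [0.13, -0.007, -0.991, 922.429], [0.0, 0.0, 0.0, 1.0]]
lens_center []
ring_center [([258.0, 174.0], 0.73), ([173.0, 135.0], 0.73), ([215.0, 165.0], 0.62), ([212.0, 212.0], 0.56)]
fan_center [([382.0, 260.0], 0.91)]
driver_center [([307.0, 169.0], 0.69)]
cell [([150.0, 185.0], 0.95), ([252.0, 251.0], 0.33)]
sink [([254.0, 250.0], 0.66)]
cradle [([374.0, 191.0], 0.87)]
jar [([188.0, 253.0], 0.63)]
worklight [([318.0, 252.0], 0.62)]
{'time': 1.0, 'joints': array([ 1.15007008,  0.46857794, -0.04860681,  1.53249746,  0.02407161,
        1.14101952, -0.08233621]), 'qd': array([ 0.0010789 , -0.00115556, -0.00098229, -0.00017877,  0.0002707 ,
       -0.00195651,  0.0010949 ]), 'effort': array([ 4.09854847e-04, -5.07851779e+01, -8.07857676e-02, -2.36461437e+01,
       -6.13275007e-02,  3.11074150e-02,  6.83978442e-06]), 'tool_pos': array([ 257.82434623, -623.83293006,  233.58882645]), 'tcp_rot': array([ 0.69361146,  0.1376133 , -0.69355307,  0.13765849]), 'ft_force': array([-0.32290909,  1.20275801, -0.13471822]), 'moment': array([ 0.03175139, -0.01899506,  0.03104451]), 'width': 86.9036943618175}
```

View pics/top0.png

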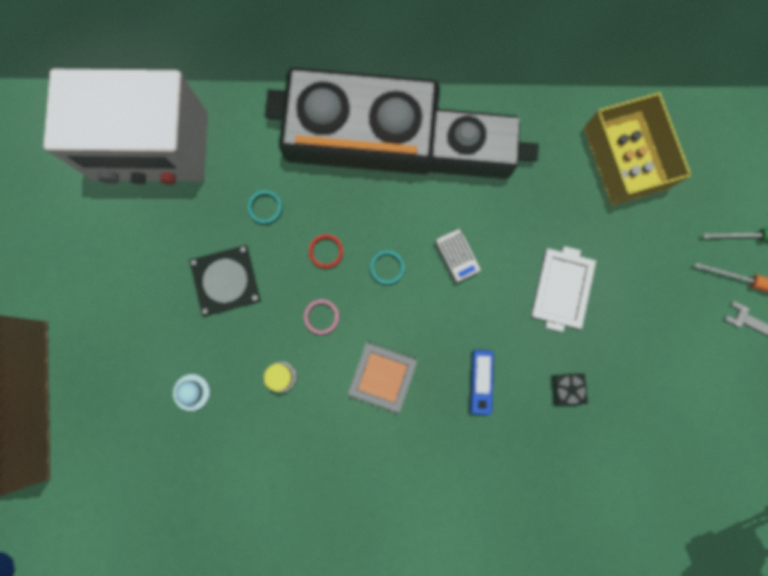

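View pics/side0.png

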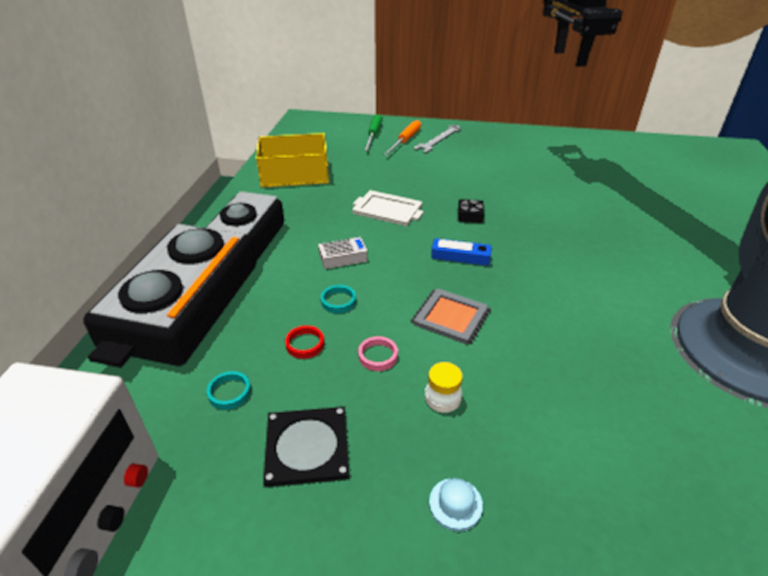

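```bash
cat > h.py <<'E'
from station import env
import cv2,numpy as np
from scipy.spatial.transform import Rotation as R
def proj(n,p):
    m=env.camera_model(n);K=np.array(m["K"]);T=np.array(m["camera_from_world"])
    q=(T[:3,:3]@np.atleast_2d(p).T).T+T[:3,3]; q=(K@q.T).T; return q[:,:2]/q[:,2:]
def back(n,px,z):
    m=env.camera_model(n);K=np.array(m["K"]);T=np.array(m["camera_from_world"])
    C=-T[:3,:3].T@T[:3,3]; d=T[:3,:3].T@np.linalg.solve(K,[px[0],px[1],1]); return (C+d*(z-C[2])/d[2])
def rect(n,im,z,x0,x1,y0,y1,s=1.):
    "image with col = (y1-y)*s, row=(x1-x)*s"
    W=np.array([[x1,y1,z],[x1,y0,z],[x0,y0,z],[x0,y1,z]],float)
    w,h=int((y1-y0)*s),int((x1-x0)*s)
    H=cv2.getPerspectiveTransform(proj(n,W).astype(np.float32),np.float32([[0,0],[w,0],[w,h],[0,h]]))
    return cv2.warpPerspective(im,H,(w,h),flags=cv2.INTER_CUBIC)
def st():
    s=env.read_state(); M=R.from_quat(s["tcp_rot"]).as_matrix()
    return s,M
def go(tx,ty,tz,yawy=None):
    "needed shift in units of tool; yawy: wanted jaw direction angle (deg), tool down"
    s,M=st(); d=np.array([tx,ty,tz])-s["tool_pos"]
    print("t",s["time"],"pos",np.round(s["tool_pos"],1),"w",round(s["width"],1),"F",np.round(s["ft_force"],1))
    print("jaw ang",np.round(np.degrees(np.arctan2(M[1,1],M[0,1])),1),"shift units",np.round(M.T@d/30,2))
    if yawy is not None:
        best=None
        for k in(0,180):
            a=np.radians(yawy+k); y=np.array([np.cos(a),np.sin(a),0]); x=np.array([0,0,-1.]); D=np.c_[x,y,np.cross(x,y)]
            r=R.from_matrix(M.T@D).as_rotvec(degrees=True)
            print("  turn units for yaw",yawy+k,np.round(r/6,2),"shift after turn",np.round(D.T@d/30,2))
E
python3 - <<'E'
from h import *
t=env.capture("top");s=env.capture("side");np.save("t0.npy",t);np.save("s0.npy",s)
for z,nm in((0,"a"),):
    a=rect("top",t,10,330,780,-330,330,1.2);b=rect("side",s,10,330,780,-330,330,1.2)
    cv2.imwrite("pics/rt.png",a[:,:,::-1]);cv2.imwrite("pics/rs.png",b[:,:,::-1])
for n,d in {"top":{"lens":(127,261,17),"ring":(217,167,7),"fan":(382,260,12.5),"drv":(307,169,13),"cell":(150,185,0),"sink":(254,250,0),"cradle":(374,191,0),"jar":(188,253,0),"wl":(318,252,0)},"side":{"lens":(304,331,17),"ring":(202,224,7),"fan":(314,141,12.5),"drv":(227,167,13),"cell":(204,297,0),"sink":(300,211,0),"cradle":(258,136,0),"jar":(292,268,0),"wl":(309,171,0)}}.items():
    for k,v in d.items(): print(n,k,np.round(back(n,v[:2],v[2]),0)[:2])
S,M=st();print(np.round(M,3))
print(proj("top",S["tool_pos"]),proj("side",S["tool_pos"]))
E
```

```text
top lens [423. 319.]
top ring [663. 104.]
top fan [ 431. -311.]
top drv [ 659. -126.]
top cell [615. 276.]
top sink [453.   7.]
top cradle [ 606. -300.]
top jar [443. 173.]
top wl [ 449. -154.]
side lens [422. 321.]
side ring [667.  94.]
side fan [ 432. -302.]
side drv [ 660. -125.]
side cell [611. 275.]
side sink [451.   4.]
side cradle [ 607. -323.]
side jar [454. 178.]
side wl [ 438. -163.]
[[ 0.     0.382 -0.924]
 [-0.    -0.924 -0.382]
 [-1.     0.    -0.   ]]
[[591.26032782 360.57794333]] [[379.67668625  35.80843066]]
```

View pics/rt.png

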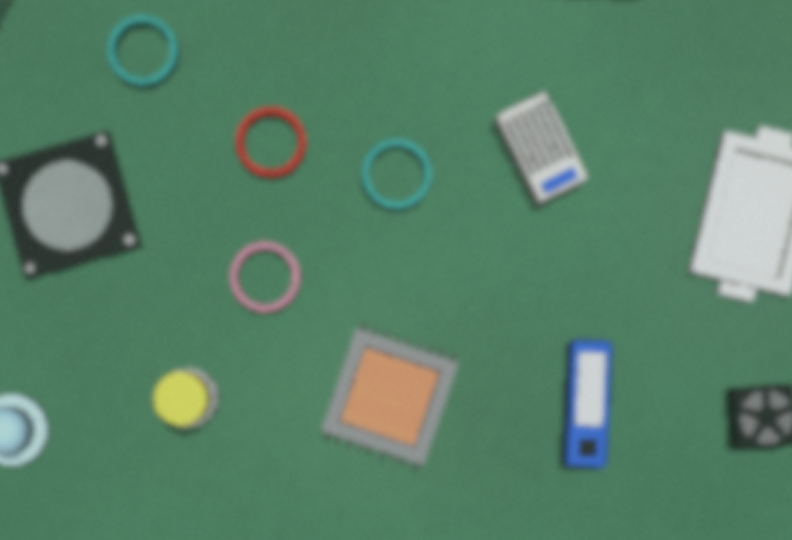

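View pics/rs.png

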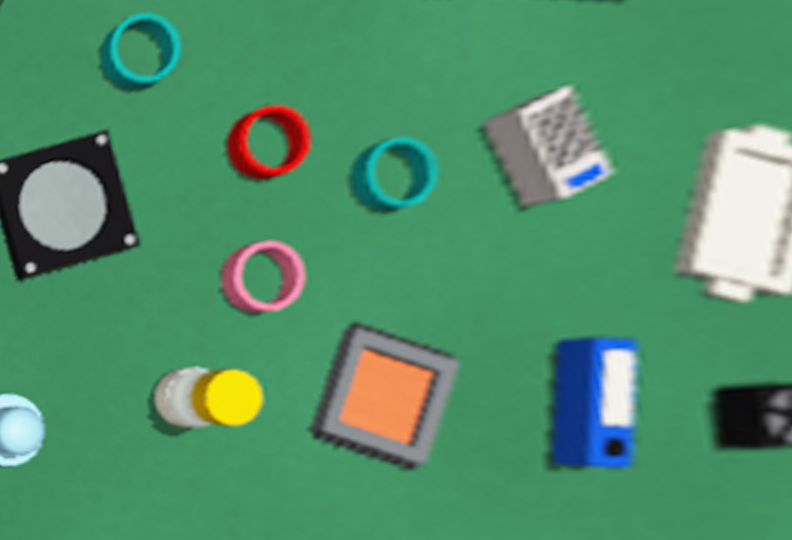

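```bash
cat > fit.py <<'E'
from h import *
from scipy.optimize import minimize
def cyl(r,z0,z1):
    a=np.linspace(0,2*np.pi,48,endpoint=False);return np.vstack([np.c_[r*np.cos(a),r*np.sin(a),0*a+z] for z in(z0,z1)])
def box(l,w,z0,z1): return np.array([[sx*l/2,sy*w/2,z] for sx in(-1,1) for sy in(-1,1) for z in(z0,z1)],float)
MOD={"lens":np.vstack([cyl(30,0,8),cyl(20,8,24),cyl(10,33,33.5)]),"ring":cyl(29,0,14),"fan":box(50,50,0,25),"drv":box(80,45,0,26),
"cell":box(100,100,0,10),"sink":box(102,90,0,10),"cradle":np.vstack([box(120,85,0,10)]),"jar":cyl(24,0,52),"wl":box(105,34,0,26)}
SC=4
def hull(n,name,p,zo=0):
    c,s=np.cos(p[2]),np.sin(p[2]);P=MOD[name];W=np.c_[P[:,0]*c-P[:,1]*s+p[0],P[:,0]*s+P[:,1]*c+p[1],P[:,2]+zo]
    return cv2.convexHull(proj(n,W).astype(np.float32))[:,0]
def mask(im):
    big=cv2.resize(im,None,fx=SC,fy=SC,interpolation=cv2.INTER_CUBIC)
    lab=cv2.cvtColor(big,cv2.COLOR_RGB2HSV).astype(int)
    h,s,v=lab[...,0],lab[...,1],lab[...,2]
    green=(h>62)&(h<84)&(s>85)
    return (~green).astype(np.uint8)
def fit(n,im,name,p0,zo=0,rad=75):
    m=mask(im);c=proj(n,[p0[0],p0[1],10])[0]*SC
    k,l,stt,cen=cv2.connectedComponentsWithStats(m)
    # component whose hull best matches
    H0=np.zeros_like(m);cv2.fillConvexPoly(H0,np.round(hull(n,name,p0,zo)*SC).astype(int),1)
    cnt=np.bincount(l[H0>0],minlength=k);cnt[0]=0;i=cnt.argmax()
    pts=np.argwhere(l==i)[:,::-1].astype(np.int32)
    hc=cv2.convexHull(pts);hm=(hc[:,0]+0.5)/SC-0.5
    hm=hm.astype(np.float32)
    A=cv2.contourArea(hm)
    def cost(p):
        h=hull(n,name,p,zo);ai,_=cv2.intersectConvexConvex(h,hm);return 1-ai/(A+cv2.contourArea(h)-ai)
    r=minimize(cost,p0,method="Nelder-Mead",options=dict(initial_simplex=np.array(p0)+np.array([[0,0,0],[6,0,0],[0,6,0],[0,0,.15]]),xatol=.02,fatol=1e-5))
    return r.x,1-r.fun
E
python3 - <<'E'
from fit import *
t=np.load("t0.npy");s=np.load("s0.npy")
init={"lens":(422,320,0),"ring":(663,104,0),"fan":(431,-307,0),"drv":(659,-126,np.radians(-60+90+90-180)),"cell":(611,276,np.radians(15)),"sink":(451,6,np.radians(75)),"cradle":(607,-312,np.radians(-15)),"jar":(450,175,0),"wl":(446,-158,0)}
init["drv"]=(659,-126,np.radians(28))
for k,v in init.items():
  for y in ([v[2],-v[2]] if k in("drv","cell","sink","cradle") else [v[2]]):
    for n,im in(("top",t),("side",s)):
        p,q=fit(n,im,k,(v[0],v[1],y));print(k,n,np.round(p[:2],1),round(np.degrees(p[2]),1),round(q,3))
E
```

```text
lens top [419.8 323.4] 1.1 0.857
lens side [421.7 321.5] 2.8 0.987
ring top [660.3 108.1] 3.9 0.794
ring side [662.2 104.8] 10.3 0.941
fan top [ 433.4 -304.2] 3.7 0.918
fan side [ 434.4 -310.1] 0.6 0.863
drv top [ 656.1 -121.6] 26.1 0.842
drv side [ 656.5 -121.8] 26.5 0.967
drv top [ 656.1 -121.6] 26.2 0.842
drv side [ 656.5 -121.8] 26.5 0.967
cell top [610.1 276.4] 15.7 0.977
cell side [609.9 274.5] 15.9 0.974
cell top [610.1 276.4] 15.7 0.977
cell side [609.9 274.5] 15.9 0.974
sink top [449.2   5.7] 68.1 0.847
sink side [448.3   1.8] 65.7 0.845
sink top [449.6   5.5] -105.5 0.847
sink side [448.3   1.8] -114.4 0.845
cradle top [ 598.9 -302.2] -13.2 0.767
cradle side [ 603.  -301.5] -14.4 0.851
cradle top [ 599.4 -303.6] -14.6 0.766
cradle side [ 603.  -301.4] -14.4 0.851
jar top [448.8 174.1] 13.6 0.845
jar side [449.1 172.7] 3.4 0.941
wl top [ 443.6 -159.1] -3.0 0.917
wl side [ 444.5 -160.6] -2.4 0.972
```

```bash
cat >> fit.py <<'E'
MOD["cradle"]=np.vstack([box(120,85,0,10),box(144,26,0,8)])
def mask(im):
    big=cv2.resize(im,None,fx=SC,fy=SC,interpolation=cv2.INTER_CUBIC).astype(float)
    r,g,b=big[...,0],big[...,1],big[...,2]
    tot=r+g+b+1
    return (~((g/tot>.415)&(g-r>25)&(g-b>.14*g))|(tot<110)).astype(np.uint8)
E
cat > ov.py <<'E'
from fit import *
def overlay(n,im,poses,fn,zo={}):
    big=cv2.resize(im[:,:,::-1],None,fx=SC,fy=SC,interpolation=cv2.INTER_CUBIC)
    for k,p in poses.items():
        cv2.polylines(big,[np.round((hull(n,k,p,zo.get(k,0))+.5)*SC).astype(int)],True,(255,0,255),1)
    return big
E
python3 - <<'E'
from ov import *
t=np.load("t0.npy");s=np.load("s0.npy")
for n,im in(("top",t),("side",s)):
    cv2.imwrite(f"pics/m{n}.png",cv2.resize(mask(im)*255,(768,576)))
print(t[200,230],t[300,300],s[230,120],t[188,395],t[168,310])
init={"lens":(422,320,0),"ring":(662,105,0),"fan":(431,-307,0),"drv":(656,-122,np.radians(26)),"cell":(610,276,np.radians(15)),"sink":(451,6,np.radians(70)),"cradle":(603,-305,np.radians(-15)),"jar":(449,174,0),"wl":(445,-159,0)}
for k,v in init.items():
    for n,im in(("top",t),("side",s)):
        p,q=fit(n,im,k,v);print(k,n,np.round(p[:2],1),round(np.degrees(p[2]),1),round(q,3))
E
```

```text
[ 77 127  97] [ 75 125  95] [10  9 10] [104 140 118] [156 159 157]
lens top [417.8 323.1] 12.4 0.755
lens side [421.6 321.7] 1.4 0.974
ring top [659.4 108.8] 3.6 0.757
ring side [662.3 104.4] 3.0 0.955
fan top [ 434.  -302.8] 9.3 0.822
fan side [ 433.7 -306.5] 1.5 0.92
drv top [ 656.4 -123.6] 26.1 0.753Traceback (most recent call last):
  File "<stdin>", line 9, in <module>
  File "fit.py", line 30, in fit
    r=minimize(cost,p0,method="Nelder-Mead",options=dict(initial_simplex=np.array(p0)+np.array([[0,0,0],[6,0,0],[0,6,0],[0,0,.15]]),xatol=.02,fatol=1e-5))
    res = _minimize_neldermead(fun, x0, args, callback, bounds=bounds,
                               **options)
    fxe = func(xe)
    fx = function(np.copy(x), *(wrapper_args + args))
  File "fit.py", line 29, in cost
    h=hull(n,name,p,zo);ai,_=cv2.intersectConvexConvex(h,hm);return 1-ai/(A+cv2.contourArea(h)-ai)
  File "fit.py", line 11, in hull
    return cv2.convexHull(proj(n,W).astype(np.float32))[:,0]
                          ~~~~^^^^^
  File "h.py", line 5, in proj
    m=env.camera_model(n);K=np.array(m["K"]);T=np.array(m["camera_from_world"])
ValueError: time passes only in moves, steps and waits
```

View pics/mtop.png

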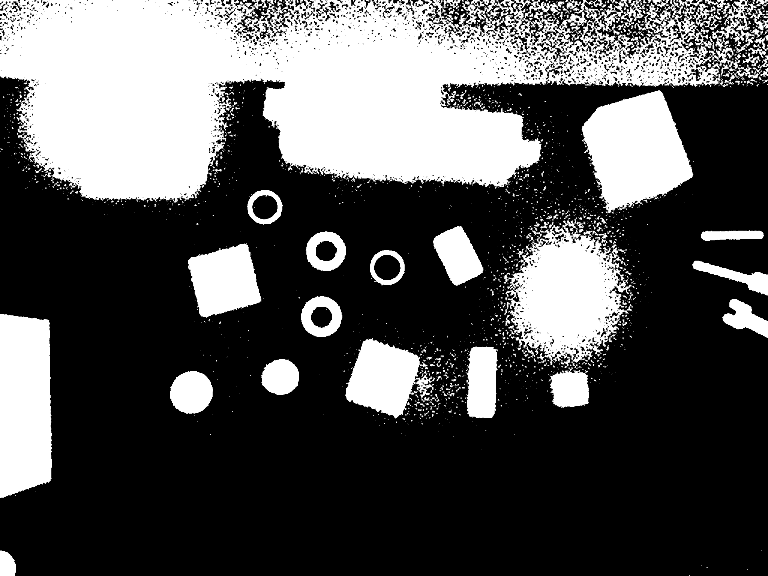

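View pics/mside.png

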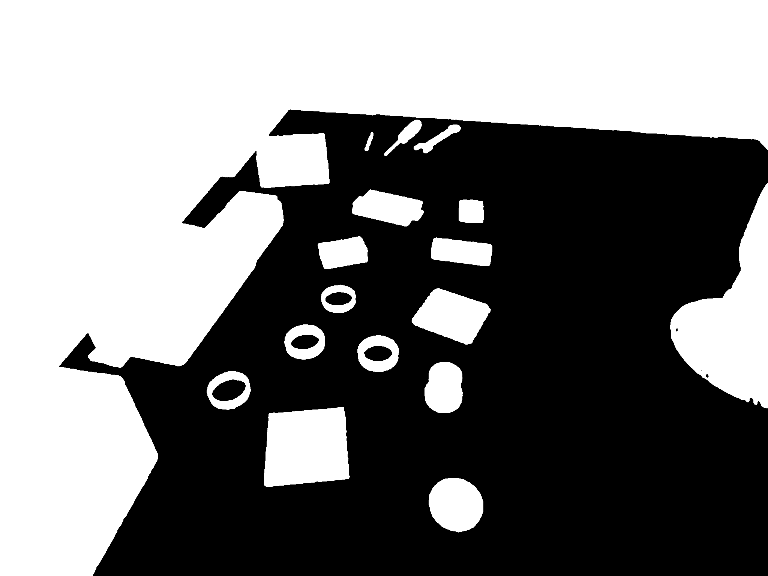

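```bash
python3 - <<'E'
from station import env
import numpy as np,re
np.savez("cams.npz",**{f"{n}_{k}":np.array(env.camera_model(n)[k]) for n in("top","side") for k in("K","camera_from_world")})
s=open("h.py").read()
s=s.replace('m=env.camera_model(n);K=np.array(m["K"]);T=np.array(m["camera_from_world"])','K=CM[n+"_K"];T=CM[n+"_camera_from_world"]')
s=s.replace("def proj","CM=dict(np.load('cams.npz'))\ndef proj",1)
open("h.py","w").write(s)
f=open("fit.py").read()
f+='''
mside=mask
def mtop(im):
    big=cv2.resize(im,None,fx=SC,fy=SC,interpolation=cv2.INTER_CUBIC).astype(float)
    return (np.linalg.norm(big-[76,126,96],axis=2)>TH).astype(np.uint8)
TH=36
def mask(im): return mtop(im) if abs(int(im[190,20:40].mean())-0)>-1 and TOP[0] else mside(im)
TOP=[0]
_fit=fit
def fit(n,im,*a,**k):
    TOP[0]=n=="top"; return _fit(n,im,*a,**k)
'''
open("fit.py","w").write(f)
E
python3 - <<'E'
from ov import *
t=np.load("t0.npy");s=np.load("s0.npy")
init={"lens":(422,320,0),"ring":(662,105,0),"fan":(431,-307,0),"drv":(656,-122,np.radians(26)),"cell":(610,276,np.radians(15)),"sink":(451,6,np.radians(70)),"cradle":(603,-305,np.radians(-15)),"jar":(449,174,0),"wl":(445,-159,0)}
P={}
for k,v in init.items():
    for n,im in(("top",t),("side",s)):
        p,q=fit(n,im,k,v);P[k,n]=p;print(k,n,np.round(p[:2],1),round(np.degrees(p[2]),1),round(q,3))
av={k:(P[k,"top"]+P[k,"side"])/2 for k in init}
a=overlay("top",t,av,0)[480:1150,350:1750];cv2.imwrite("pics/ot.png",cv2.resize(a,(800,383)))
a=overlay("side",s,av,0)[450:1450,480:1380];cv2.imwrite("pics/os.png",cv2.resize(a,(540,600)))
E
```

```text
lens top [420.8 322.9] 1.1 0.925
lens side [421.6 321.7] 1.4 0.974
ring top [661.2 105.5] 10.5 0.922
ring side [662.3 104.4] 3.0 0.955
fan top [ 432.8 -303.1] 6.1 0.919
fan side [ 433.7 -306.5] 1.5 0.92
drv top [ 657.5 -121.5] 25.9 0.961
drv side [ 656.2 -121.4] 27.6 0.96
cell top [608.8 274.7] 15.9 0.961
cell side [609.8 275.6] 16.0 0.994
sink top [451.2   9.6] 71.9 0.889
sink side [448.6   2.5] 65.3 0.848
cradle top [ 602.4 -303.3] -14.2 0.939
cradle side [ 604.6 -301.8] -13.7 0.928
jar top [449.8 172.4] 6.0 0.953
jar side [449.1 173.2] 3.4 0.915
wl top [ 443.4 -157.3] -3.2 0.934
wl side [ 444.5 -160.6] -2.3 0.968
```

View pics/ot.png

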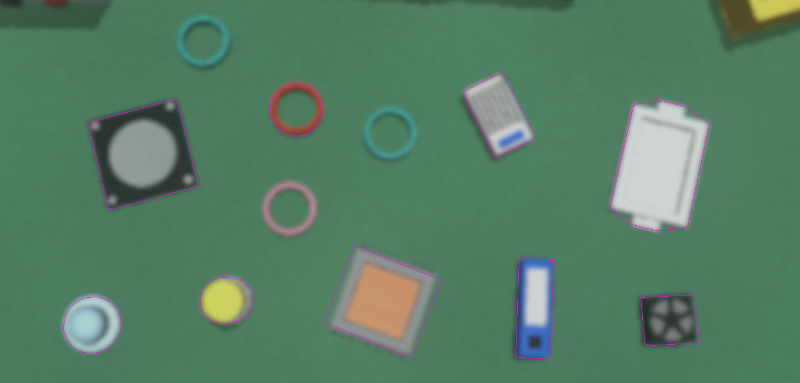

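View pics/os.png

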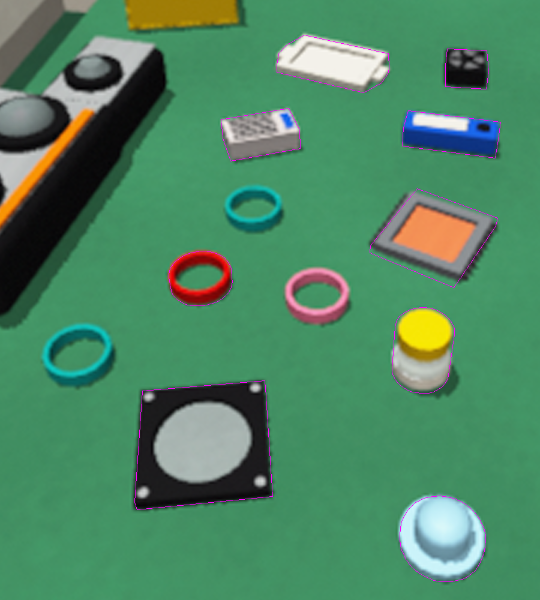

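Run:
```python
from h import *
t=np.load("t0.npy");s=np.load("s0.npy")
for n,im in(("top",t),("side",s)):
    for z in (4,10):
        a=rect(n,im,z,380,520,-70,80,4).astype(int)
        m=((a[...,0]-a[...,2]>30)).astype(np.uint8)
        c=max(cv2.findContours(m,0,2)[0],key=cv2.contourArea);(cx,cy),wh,an=cv2.minAreaRect(c)
        print(n,z,"orange",520-cy/4,80-cx/4,np.array(wh)/4,an)
    if n=="top": cv2.imwrite("pics/sk.png",a[:,:,::-1].astype(np.uint8))
    else: cv2.imwrite("pics/sk2.png",a[:,:,::-1].astype(np.uint8))
```

```text
top 4 orange 449.80655670166016 5.580940246582031 [67.81906891 67.60593414] 18.996652603149414
top 10 orange 449.8960876464844 5.607643127441406 [67.3687973  67.15784454] 18.89824676513672
side 4 orange 449.8209686279297 1.6303558349609375 [66.87036133 67.54586029] 18.51835060119629
side 10 orange 449.8249969482422 8.349998474121094 [66.01254272 66.96122742] 18.434946060180664
```

View pics/sk.png

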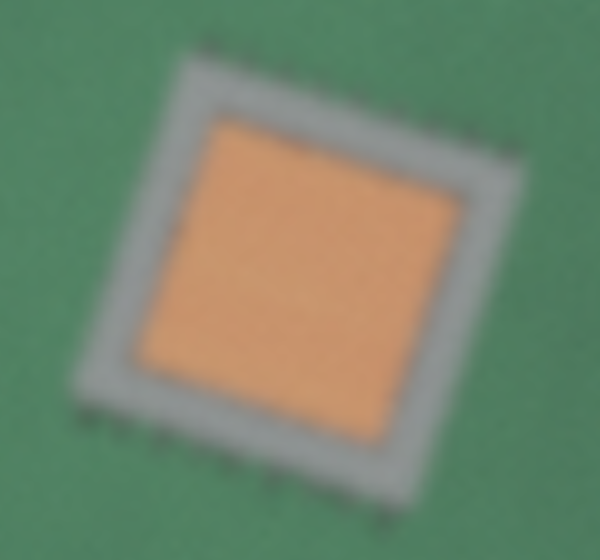

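View pics/sk2.png

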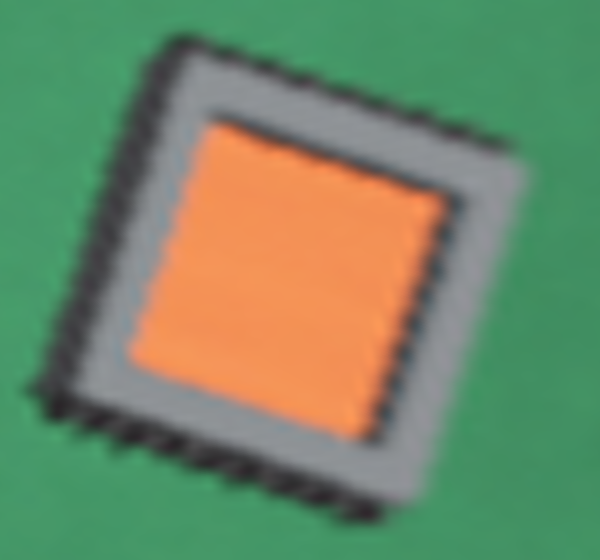

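```bash
python3 - <<'E'
from h import *
t=np.load("t0.npy");s=np.load("s0.npy")
for n,im,th in(("top",t,80),("side",s,70)):
    a=rect(n,im,25,390,480,-350,-260,6)
    cv2.imwrite(f"pics/fan_{n}.png",a[:,:,::-1])
go(433,-305,100,-86)
E
python3 -c "
import cv2,numpy as np
cv2.imwrite('pics/fan2.png',np.hstack([cv2.resize(cv2.imread('pics/fan_%s.png'%n),(400,400)) for n in('top','side')]))"
```

```text
t 1.1 pos [ 257.8 -623.9  233.6] w 87.3 F [ 0.3 -1.   0.2]
jaw ang -67.6 shift units [ 4.45 -7.59 -9.46]
  turn units for yaw -86 [ 3.07 -0.   -0.  ] shift after turn [  4.45 -10.2   -6.57]
  turn units for yaw 94 [-26.93   0.    -0.  ] shift after turn [ 4.45 10.2   6.57]
```

View pics/fan2.png

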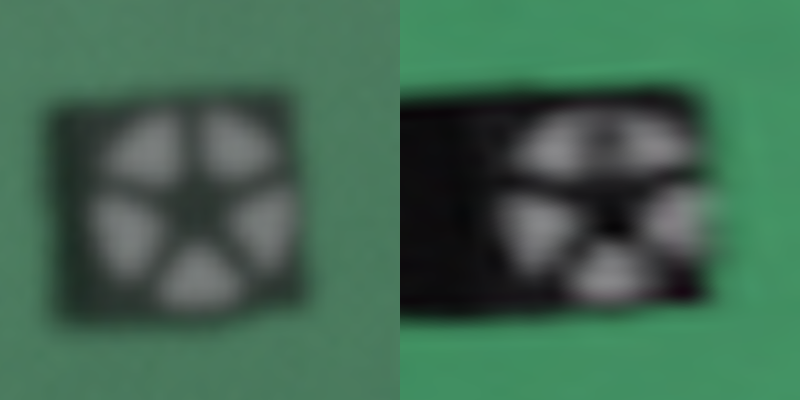

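>>> {"op": "send_rows", "data": {
  "plan": [
    [[0,0,-0.6,-1,0.3,0,0],[0,0,-1,-1,0.5,0,0],[0,0,-1,-1,0.5,0,0],[0,0,-1,-1,0.5,0,0]]
  ]
}}

```text
time: 1.5
tool_pos: [333.9, -485.9, 232.3]
tcp_rot: [-0.703, -0.063, 0.705, -0.065]
ft_force: [0.2, 0.4, 0.3]
width: 87.6
```

```bash
python3 -c "
from h import *
go(434,-304.8,60,-86.5)"
```

```text
t 1.5 pos [ 333.9 -485.9  232.3] w 87.6 F [0.2 0.4 0.3]
jaw ang -79.6 shift units [ 5.71 -5.35 -4.39]
  turn units for yaw -86.5 [ 1.15  0.03 -0.04] shift after turn [ 5.74 -5.82 -3.7 ]
  turn units for yaw 93.5 [-28.85   0.05   0.04] shift after turn [5.74 5.82 3.7 ]
```

>>> {"op": "send_rows", "data": {
  "plan": [
    [[0,0.8,-0.9,-0.6,0.4,0,0],[0,0.8,-0.9,-0.6,0.4,0,0],[0,0.9,-0.9,-0.6,0.35,0,0],[0,0.9,-0.9,-0.6,0,0,0],[0,0.9,-0.9,-0.6,0,0,0],[0,0.7,-0.9,-0.6,0,0,0],[0,0.5,-0.3,-0.1,0,0,0],[0,0,0,0,0,0,0]]
  ]
}}

```text
time: 2.3
tool_pos: [437.4, -294.2, 64.6]
tcp_rot: [0.709, 0.02, -0.705, 0.027]
ft_force: [-0.5, -0.2, 0.1]
width: 87.3
```

```bash
python3 -c "
from h import *
go(434,-304.8,21,-86.5)"
```

```text
t 2.3 pos [ 437.4 -294.2   64.6] w 87.3 F [-0.5 -0.2  0.1]
jaw ang -86.2 shift units [1.45 0.33 0.15]
  turn units for yaw -86.5 [ 0.05 -0.06 -0.09] shift after turn [1.45 0.35 0.13]
  turn units for yaw 93.5 [-29.95   0.15  -0.09] shift after turn [ 1.45 -0.35 -0.13]
```

>>> {"op": "send_rows", "data": {
  "plan": [
    [[0,0,0.35,0.13,0,-0.1,-0.1],[0,0.5,0,0,0,0,0],[0,0.5,0,0,0,0,0],[0,0.35,0,0,0,0,0],[0,0,0,0,0,0,0]]
  ]
}}

```text
time: 2.8
tool_pos: [434.6, -316.2, 27.9]
tcp_rot: [0.707, 0.018, -0.707, 0.023]
ft_force: [0.6, 0.5, 0.1]
width: 87.0
```

Run:
```python
from h import *
go(434,-304.8,21,-86.5)
im=env.capture("side");c=im[80:190,250:380];cv2.imwrite("pics/g1.png",cv2.resize(c[:,:,::-1],None,fx=5,fy=5,interpolation=2))
```

```text
t 2.8 pos [ 434.6 -316.2   27.9] w 87.0 F [0.6 0.5 0.1]
jaw ang -86.7 shift units [ 0.23 -0.38 -0.  ]
  turn units for yaw -86.5 [-0.04 -0.   -0.07] shift after turn [ 0.23 -0.38 -0.  ]
  turn units for yaw 93.5 [ 2.996e+01 -1.100e-01  1.000e-02] shift after turn [0.23 0.38 0.  ]
```

View pics/g1.png

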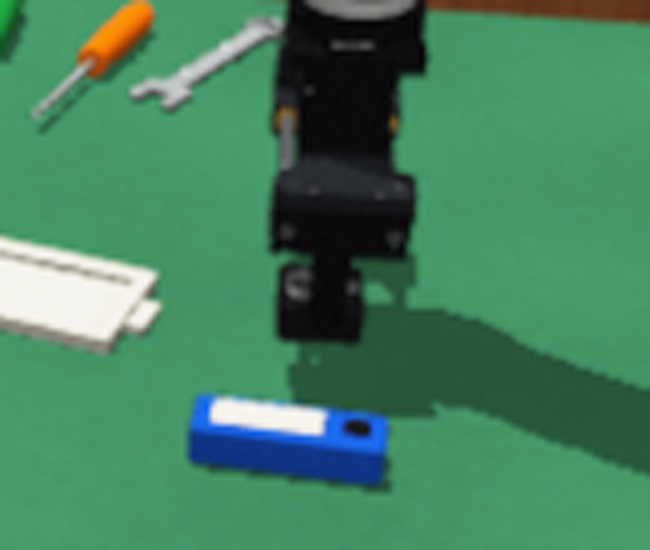

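>>> {"op": "send_rows", "data": {
  "plan": [
    [[0,0,-0.38,0,0,0,0],[0,0,0,0,0,0,0]]
  ]
}}

```text
time: 3.05
tool_pos: [434.6, -306.0, 29.8]
tcp_rot: [0.708, 0.016, -0.706, 0.023]
ft_force: [0.3, 1.3, -0.4]
width: 86.9
```

```bash
python3 -c "
from h import *
go(434,-304.8,21,-86.5);print(env.read_state()['qd'].round(3))"
```

```text
t 3.05 pos [ 434.6 -306.    29.8] w 86.9 F [ 0.3  1.3 -0.4]
jaw ang -86.8 shift units [ 0.29 -0.04  0.02]
  turn units for yaw -86.5 [-0.06 -0.03 -0.09] shift after turn [ 0.29 -0.04  0.02]
  turn units for yaw 93.5 [29.94 -0.14  0.05] shift after turn [ 0.29  0.04 -0.02]
[ 0.017 -0.003  0.026 -0.031  0.008 -0.006  0.007]
```

>>> {"op": "send_rows", "data": {
  "plan": [
    [[0,0.3,-0.04,0.02,0,0,0],[0,0,0,0,0,0,0],[255,0,0,0,0,0,0],[255,0,0,0,0,0,0],[255,0,0,0,0,0,0],[255,0,0,0,0,0,0],[255,0,0,0,0,0,0],[255,0,0,0,0,0,0]]
  ],
  "grip_force": 25
}}

```text
time: 3.85
tool_pos: [434.9, -304.6, 21.3]
tcp_rot: [0.709, 0.016, -0.705, 0.024]
ft_force: [0.1, 0.2, 0.1]
width: 49.8
```

```bash
python3 -c "
from h import *
go(450,5.3,80,-108.7)"
```

```text
t 3.85 pos [ 434.9 -304.6   21.3] w 49.8 F [0.1 0.2 0.1]
jaw ang -86.8 shift units [ -2.06 -10.26  -1.1 ]
  turn units for yaw -108.7 [ 3.66 -0.07 -0.09] shift after turn [-1.96 -9.95  2.84]
  turn units for yaw 71.3 [-26.34   0.13  -0.09] shift after turn [-1.96  9.95 -2.84]
```

>>> {"op": "send_rows", "data": {
  "plan": [
    [[255,-0.7,0,0,0,0,0],[255,-0.9,0,0,0,0,0],[255,-0.5,-0.9,-0.1,0.5,0,0],[255,0,-1,0,0.5,0,0],[255,0,-1,0,0.5,0,0],[255,0,-1,0,0.5,0,0],[255,0,-1,0.2,0.5,0,0],[255,0,-1,0.2,0.5,0,0]]
  ]
}}

```text
time: 4.65
tool_pos: [440.2, -125.7, 84.7]
tcp_rot: [0.703, -0.103, -0.697, -0.096]
ft_force: [1.3, 0.2, -0.3]
width: 49.9
```

```bash
python3 -c "
from h import *
go(450,5.3,80,-108.7)"
```

```text
t 4.65 pos [ 440.2 -125.7   84.7] w 49.9 F [ 1.3  0.2 -0.3]
jaw ang -106.2 shift units [ 0.11 -4.29  0.91]
  turn units for yaw -108.7 [ 0.42 -0.1  -0.09] shift after turn [ 0.16 -4.24  1.09]
  turn units for yaw 71.3 [-29.58   0.14  -0.15] shift after turn [ 0.16  4.24 -1.09]
```

>>> {"op": "send_rows", "data": {
  "plan": [
    [[255,0,-1,0.3,0.3,-0.1,-0.1],[255,0,-1,0.3,0,0,0],[255,0,-0.9,0.3,0,0,0],[255,0,-0.6,0.2,0,0,0],[255,0,-0.3,0,0,0,0],[255,0,0,0,0,0,0],[255,0,0,0,0,0,0]]
  ]
}}

```text
time: 5.35
tool_pos: [442.6, 1.2, 84.7]
tcp_rot: [0.699, -0.108, -0.699, -0.109]
ft_force: [-0.2, -1.0, -0.3]
width: 49.8
```

```bash
python3 -c "
from h import *
go(450,5.3,25.5,-108.7)"
```

```text
t 5.35 pos [442.6   1.2  84.7] w 49.8 F [-0.2 -1.  -0.3]
jaw ang -107.7 shift units [ 1.97 -0.2  -0.19]
  turn units for yaw -108.7 [0.17 0.   0.02] shift after turn [ 1.97 -0.21 -0.19]
  turn units for yaw 71.3 [-29.83  -0.03   0.  ] shift after turn [1.97 0.21 0.19]
```

>>> {"op": "send_rows", "data": {
  "plan": [
    [[255,0,-0.2,-0.2,0.17,0,0],[255,0.6,0,0,0,0,0],[255,0.6,0,0,0,0,0],[255,0.5,0,0,0,0,0],[255,0,0,0,0,0,0],[255,0,0,0,0,0,0]]
  ]
}}

```text
time: 5.95
tool_pos: [455.3, -0.6, 33.0]
tcp_rot: [0.699, -0.12, -0.695, -0.121]
ft_force: [-0.1, -0.1, 0.1]
width: 49.6
```

Run:
```python
from h import *
go(450,5.3,25.3,-108.7)
a=env.capture("top");b=env.capture("side")
cv2.imwrite("pics/p1.png",np.hstack([cv2.resize(a[200:300,205:305][:,:,::-1],(400,400),interpolation=2),cv2.resize(b[160:260,250:350][:,:,::-1],(400,400),interpolation=2)]))
```

```text
t 5.95 pos [455.3  -0.6  33. ] w 49.6 F [-0.1 -0.1  0.1]
jaw ang -109.6 shift units [ 0.26 -0.13  0.23]
  turn units for yaw -108.7 [-0.16 -0.05  0.02] shift after turn [ 0.26 -0.13  0.23]
  turn units for yaw 71.3 [29.84  0.03  0.08] shift after turn [ 0.26  0.13 -0.23]
```

View pics/p1.png

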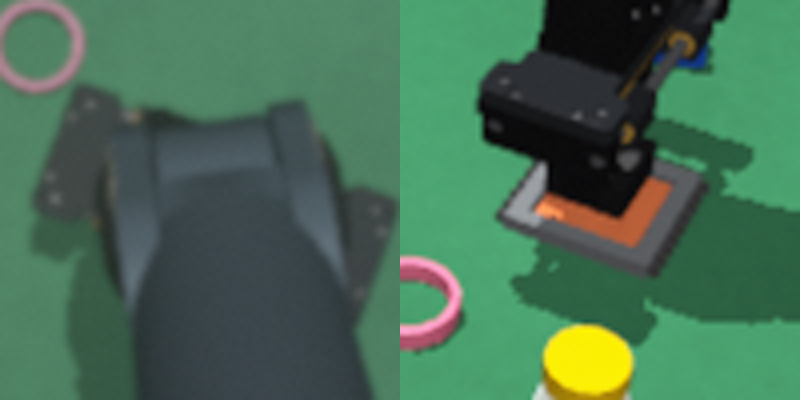

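>>> {"op": "send_rows", "data": {
  "plan": [
    [[255,0,-0.13,0.23,-0.15,0,0],[255,0,0,0,0,0,0],[255,0,0,0,0,0,0]]
  ]
}}

```text
time: 6.35
tool_pos: [450.8, 6.1, 35.0]
tcp_rot: [0.701, -0.114, -0.694, -0.115]
ft_force: [-0.3, 0.7, -0.3]
width: 50.2
```

```bash
python3 -c "
from h import *
go(450,5.3,25.2,-108.7)"
```

```text
t 6.35 pos [450.8   6.1  35. ] w 50.2 F [-0.3  0.7 -0.3]
jaw ang -108.7 shift units [0.33 0.04 0.02]
  turn units for yaw -108.7 [ 0.01 -0.09  0.03] shift after turn [0.33 0.03 0.02]
  turn units for yaw 71.3 [-29.99  -0.05  -0.13] shift after turn [ 0.33 -0.03 -0.02]
```

>>> {"op": "send_rows", "data": {
  "plan": [
    [[255,0.17,0,0.02,0,-0.1,0],[255,0.13,0,0,0,0,0],[255,0,0,0,0,0,0],[255,0,0,0,0,0,0]]
  ]
}}

```text
time: 6.75
tool_pos: [450.7, 6.5, 25.6]
tcp_rot: [-0.698, 0.113, 0.698, 0.116]
ft_force: [-0.4, 0.8, 2.8]
width: 49.6
```

```bash
python3 -c "
from h import *
go(450,5.3,25.2,-108.7)"
```

```text
t 6.75 pos [450.7   6.5  25.6] w 49.6 F [-0.4  0.8  2.8]
jaw ang -108.7 shift units [0.01 0.05 0.01]
  turn units for yaw -108.7 [0.01 0.01 0.04] shift after turn [0.01 0.05 0.01]
  turn units for yaw 71.3 [-2.999e+01 -6.000e-02  2.000e-02] shift after turn [ 0.01 -0.05 -0.01]
```

>>> {"op": "send_rows", "data": {
  "plan": [
    [[0,0,0,0,0,0,0],[0,0,0,0,0,0,0],[0,0,0,0,0,0,0],[0,0,0,0,0,0,0],[0,-0.5,0,0,0,0,0],[0,-1,0,0,0,0,0],[0,-1,0,0,0,0,0],[0,0,0,0,0,0,0]]
  ]
}}

```text
time: 7.55
tool_pos: [450.3, 6.1, 102.5]
tcp_rot: [-0.697, 0.113, 0.699, 0.116]
ft_force: [0.4, 0.6, -0.1]
width: 86.9
```

```bash
python3 -c "
from h import *
go(656.8,-121.5,100,-63.3)"
```

```text
t 7.55 pos [450.3   6.1 102.5] w 86.9 F [ 0.4  0.6 -0.1]
jaw ang -108.7 shift units [ 0.05  1.83 -7.88]
  turn units for yaw -63.3 [-7.56  0.02  0.04] shift after turn [ 0.08  6.89 -4.24]
  turn units for yaw 116.7 [ 2.244e+01  5.000e-02 -2.000e-02] shift after turn [ 0.08 -6.89  4.24]
```

>>> {"op": "send_rows", "data": {
  "plan": [
    [[0,0,0.55,-0.8,-0.9,0,0],[0,0,0.6,-0.85,-1,0,0],[0,0,0.6,-0.85,-1,0,0],[0,0,0.6,-0.85,-1,0,0],[0,0,0.6,-0.85,-1,0,0],[0,0,0.6,-0.85,-1,0,0],[0,0,0.6,-0.85,-0.9,0,0],[0,0,0.3,-0.4,-0.4,0,0]]
  ]
}}

```text
time: 8.35
tool_pos: [638.7, -123.9, 95.7]
tcp_rot: [-0.685, -0.164, 0.691, -0.16]
ft_force: [-0.8, 0.2, -0.2]
width: 87.1
```

Run:
```python
from ov import *
a=env.capture("top");b=env.capture("side")
go(656.8,-121.5,100,-63.3)
cv2.imwrite("pics/p2.png",np.hstack([cv2.resize(a[200:300,205:305][:,:,::-1],(400,400),interpolation=2),cv2.resize(b[160:260,250:350][:,:,::-1],(400,400),interpolation=2)]))
```

```text
t 8.45 pos [ 638.  -123.3   95.4] w 86.8 F [-0.3  0.3  0.6]
jaw ang -63.6 shift units [-0.16  0.22 -0.59]
  turn units for yaw -63.3 [-0.06  0.07  0.08] shift after turn [-0.15  0.23 -0.59]
  turn units for yaw 116.7 [29.94  0.13 -0.11] shift after turn [-0.15 -0.23  0.59]
```

View pics/p2.png

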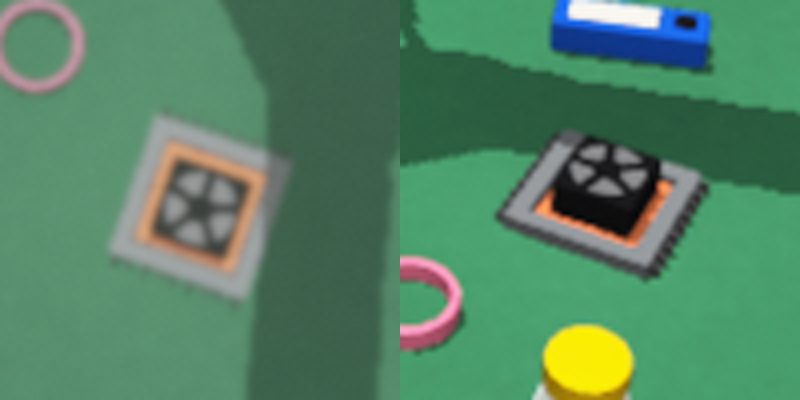

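>>> {"op": "send_rows", "data": {
  "plan": [
    [[0,0,0.23,-0.59,0,0,0.1],[0,0,0,0,0,0,0],[0,0,0,0,0,0,0]]
  ]
}}

```text
time: 8.75
tool_pos: [653.0, -120.7, 92.3]
tcp_rot: [-0.684, -0.16, 0.693, -0.161]
ft_force: [-0.3, -0.6, -0.3]
width: 87.1
```

```bash
python3 -c "
from h import *
go(656.8,-121.5,21.5,-63.3)"
```

```text
t 8.75 pos [ 653.  -120.7   92.3] w 87.1 F [-0.3 -0.6 -0.3]
jaw ang -63.7 shift units [ 2.36  0.08 -0.13]
  turn units for yaw -63.3 [-0.07  0.13  0.02] shift after turn [ 2.36  0.08 -0.1 ]
  turn units for yaw 116.7 [29.92  0.04 -0.2 ] shift after turn [ 2.36 -0.08  0.1 ]
```

>>> {"op": "send_rows", "data": {
  "plan": [
    [[0,0.2,0.08,-0.1,-0.07,0.13,0],[0,0.7,0,0,0,0,0],[0,0.7,0,0,0,0,0],[0,0.4,0,0,0,0,0],[0,0,0,0,0,0,0],[0,0,0,0,0,0,0]]
  ]
}}

```text
time: 9.35
tool_pos: [652.3, -121.7, 29.9]
tcp_rot: [-0.688, -0.164, 0.689, -0.162]
ft_force: [0.8, 0.1, -0.3]
width: 87.0
```

```bash
python3 -c "
from h import *
go(656.8,-121.5,21.5,-63.3)"
```

```text
t 9.35 pos [ 652.3 -121.7   29.9] w 87.0 F [ 0.8  0.1 -0.3]
jaw ang -63.3 shift units [ 0.28  0.06 -0.14]
  turn units for yaw -63.3 [-0.    0.01  0.03] shift after turn [ 0.28  0.06 -0.14]
  turn units for yaw 116.7 [ 3.e+01  5.e-02 -1.e-02] shift after turn [ 0.28 -0.06  0.14]
```

>>> {"op": "send_rows", "data": {
  "plan": [
    [[0,0.28,0.06,-0.14,0,0,0],[0,0,0,0,0,0,0],[255,0,0,0,0,0,0],[255,0,0,0,0,0,0],[255,0,0,0,0,0,0],[255,0,0,0,0,0,0],[255,0,0,0,0,0,0],[255,0,0,0,0,0,0]]
  ],
  "grip_force": 35
}}

```text
time: 10.15
tool_pos: [659.2, -121.1, 24.1]
tcp_rot: [0.689, 0.164, -0.687, 0.162]
ft_force: [-0.8, 2.0, 0.0]
width: 46.7
```

```bash
python3 -c "
from h import *
go(603.5,-302.5,80,-104)"
```

```text
t 10.15 pos [ 659.2 -121.1   24.1] w 46.7 F [-0.8  2.   0. ]
jaw ang -63.3 shift units [-1.89  4.57  4.37]
  turn units for yaw -104 [ 6.78 -0.03  0.02] shift after turn [-1.86  6.32  0.34]
  turn units for yaw 76 [-23.22  -0.03  -0.04] shift after turn [-1.86 -6.32 -0.34]
```

>>> {"op": "send_rows", "data": {
  "plan": [
    [[255,0,0,0,0,0,0],[255,0,0,0,0,0,0]]
  ]
}}

```text
time: 10.35
tool_pos: [659.1, -120.9, 24.0]
tcp_rot: [0.689, 0.164, -0.687, 0.162]
ft_force: [-0.4, 0.9, -0.2]
width: 44.7
```

Gripped (44.7 mm). Placed height of the TCP will be ~28.

>>> {"op": "send_rows", "data": {
  "plan": [
    [[255,-0.7,0,0,0,0,0],[255,-0.9,0,0,0,0,0],[255,-0.4,0.7,0.3,0.9,0,0],[255,0,0.85,0.35,1,0,0],[255,0,0.85,0.35,1,0,0],[255,0,0.85,0.35,1,0,0],[255,0,0.9,0.3,1,0,0],[255,0,0.9,0.3,0.9,0,0]]
  ]
}}

```text
time: 11.15
tool_pos: [630.6, -277.3, 81.5]
tcp_rot: [-0.704, 0.052, 0.706, 0.057]
ft_force: [-0.0, 0.0, -1.9]
width: 44.9
```

```bash
python3 -c "
from h import *
go(603.5,-302.5,80,-104)"
```

```text
t 11.15 pos [ 630.6 -277.3   81.5] w 44.9 F [-0.   0.  -1.9]
jaw ang -98.8 shift units [0.05 0.97 0.76]
  turn units for yaw -104 [0.87 0.03 0.07] shift after turn [0.05 1.03 0.67]
  turn units for yaw 76 [-29.13  -0.11   0.05] shift after turn [ 0.05 -1.03 -0.67]
```

>>> {"op": "send_rows", "data": {
  "plan": [
    [[255,0,0.4,0.35,0.5,0,0.07],[255,0,0.3,0.3,0.1,0,0],[255,0,0,0,0,0,0],[255,0,0,0,0,0,0],[255,0,0,0,0,0,0]]
  ]
}}

```text
time: 11.65
tool_pos: [603.2, -300.3, 79.6]
tcp_rot: [-0.7, 0.08, 0.705, 0.078]
ft_force: [-0.9, -0.5, -1.6]
width: 44.3
```

Run:
```python
from h import *
go(603.5,-302.5,28.2,-104)
b=env.capture("side")
cv2.imwrite("pics/p3.png",cv2.resize(b[60:200,190:360][:,:,::-1],None,fx=4,fy=4,interpolation=2))
```

```text
t 11.65 pos [ 603.2 -300.3   79.6] w 44.3 F [-0.9 -0.5 -1.6]
jaw ang -102.9 shift units [ 1.71  0.06 -0.04]
  turn units for yaw -104 [ 0.19  0.06 -0.03] shift after turn [ 1.71  0.07 -0.03]
  turn units for yaw 76 [-29.81   0.05   0.1 ] shift after turn [ 1.71 -0.07  0.03]
```

View pics/p3.png

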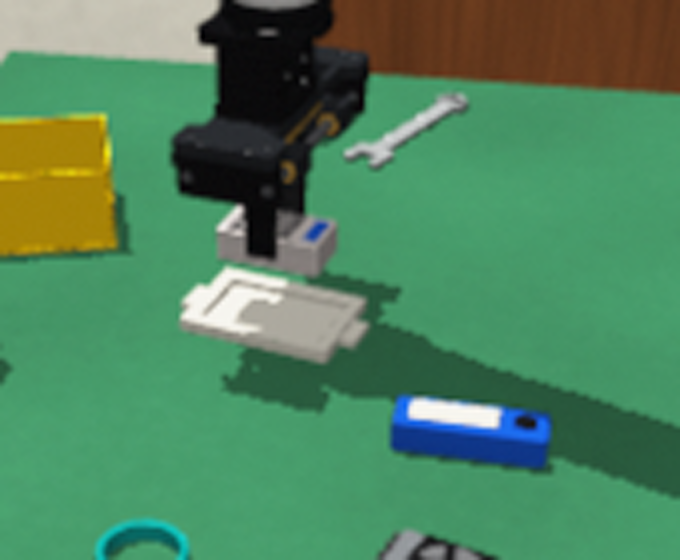

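>>> {"op": "send_rows", "data": {
  "plan": [
    [[255,0.3,0.07,-0.1,0.17,0,0],[255,0.6,0,0,0,0,0],[255,0.4,0,0,0,0,0],[255,0,0,0,0,0,0],[255,0,0,0,0,0,0]]
  ]
}}

```text
time: 12.2
tool_pos: [609.4, -299.2, 38.0]
tcp_rot: [-0.701, 0.084, 0.704, 0.084]
ft_force: [0.8, -0.5, -1.2]
width: 44.6
```

```bash
python3 -c "
from h import *
go(605.5,-303,28.2,-104)"
```

```text
t 12.2 pos [ 609.4 -299.2   38. ] w 44.6 F [ 0.8 -0.5 -1.2]
jaw ang -103.7 shift units [0.33 0.15 0.09]
  turn units for yaw -104 [ 0.06  0.04 -0.01] shift after turn [0.33 0.15 0.09]
  turn units for yaw 76 [-2.994e+01  1.000e-02  7.000e-02] shift after turn [ 0.33 -0.15 -0.09]
```

>>> {"op": "send_rows", "data": {
  "plan": [
    [[255,0,0.15,0.09,0.05,0,0],[255,0.15,0,0,0,0,0],[255,0.12,0,0,0,0,0],[255,0,0,0,0,0,0],[255,0,0,0,0,0,0]]
  ]
}}

```text
time: 12.7
tool_pos: [606.3, -304.0, 31.0]
tcp_rot: [-0.701, 0.087, 0.702, 0.086]
ft_force: [-0.4, 0.0, -2.1]
width: 44.7
```

```bash
python3 -c "
from h import *
go(605.5,-303,28.2,-104)"
```

```text
t 12.7 pos [ 606.3 -304.    31. ] w 44.7 F [-0.4  0.  -2.1]
jaw ang -104.0 shift units [ 0.09 -0.03  0.03]
  turn units for yaw -104 [-0.    0.01 -0.01] shift after turn [ 0.09 -0.03  0.03]
  turn units for yaw 76 [ 3.e+01 -2.e-02 -2.e-02] shift after turn [ 0.09  0.03 -0.03]
```

>>> {"op": "send_rows", "data": {
  "plan": [
    [[255,0.1,-0.03,0.02,0,0,0],[255,0,0,0,0,0,0],[255,0,0,0,0,0,0]]
  ]
}}

```text
time: 13.0
tool_pos: [606.5, -303.3, 28.5]
tcp_rot: [-0.702, 0.087, 0.702, 0.086]
ft_force: [0.0, 0.6, -1.9]
width: 44.9
```

>>> {"op": "send_rows", "data": {
  "plan": [
    [[255,0.04,0,0,0,0,0],[255,0,0,0,0,0,0]]
  ]
}}

```text
time: 13.2
tool_pos: [606.7, -303.2, 28.3]
tcp_rot: [0.702, -0.087, -0.702, -0.086]
ft_force: [0.4, -0.6, -1.7]
width: 44.8
```

>>> {"op": "send_rows", "data": {
  "plan": [
    [[255,0.06,0,0,0,0,0],[255,0,0,0,0,0,0]]
  ]
}}

```text
time: 13.4
tool_pos: [607.0, -303.3, 28.4]
tcp_rot: [0.702, -0.087, -0.702, -0.086]
ft_force: [-0.7, -0.1, -2.2]
width: 44.6
```

>>> {"op": "send_rows", "data": {
  "plan": [
    [[255,0.1,0,-0.02,0,0,0],[255,0.03,0,0,0,0,0]]
  ]
}}

```text
time: 13.6
tool_pos: [607.4, -303.5, 28.1]
tcp_rot: [-0.702, 0.087, 0.702, 0.086]
ft_force: [-0.3, 0.3, -0.2]
width: 44.5
```

>>> {"op": "send_rows", "data": {
  "plan": [
    [[0,0.03,0,0,0,0,0],[0,0,0,0,0,0,0],[0,0,0,0,0,0,0],[0,0,0,0,0,0,0],[0,-0.5,0,0,0,0,0],[0,-1,0,0,0,0,0],[0,-1,0,0,0,0,0],[0,-0.7,0,0,0,0,0]]
  ]
}}

```text
time: 14.4
tool_pos: [606.1, -302.5, 123.6]
tcp_rot: [-0.7, 0.086, 0.704, 0.087]
ft_force: [0.1, -0.6, 0.2]
width: 86.3
```

```bash
python3 -c "
from h import *
go(421.3,322.2,120,-70)"
```

```text
t 14.4 pos [ 606.1 -302.5  123.6] w 86.3 F [ 0.1 -0.6  0.2]
jaw ang -104.0 shift units [  0.19 -18.71  11.02]
  turn units for yaw -70 [-5.67  0.06  0.02] shift after turn [  0.12 -21.67  -1.33]
  turn units for yaw 110 [ 2.433e+01  2.000e-02 -8.000e-02] shift after turn [ 0.12 21.67  1.33]
```

>>> {"op": "send_rows", "data": {
  "plan": [
    [[0,0,-0.8,0.4,-0.8,0,0],[0,0,-1,0.4,-0.9,0,0],[0,0,-1,0.3,-0.9,0,0],[0,0,-1,0.2,-0.9,0,0],[0,0,-1,0.1,-0.9,0,0],[0,0,-1,0,-0.7,0,0],[0,0,-1,0,0,0,0],[0,0,-1,0,0,0,0]]
  ]
}}

```text
time: 15.2
tool_pos: [551.8, -69.6, 137.0]
tcp_rot: [0.704, 0.101, -0.694, 0.111]
ft_force: [0.7, 0.1, -0.3]
width: 87.0
```

>>> {"op": "send_rows", "data": {
  "plan": [
    [[0,0,-1,0,0,0,0],[0,0,-1,0,0,0,0],[0,0,-1,0,0,0,0],[0,0,-1,0,0,0,0],[0,0,-1,0,0,0,0],[0,0,-1,0,0,0,0],[0,0,-1,0,0,0,0]]
  ]
}}

```text
time: 15.9
tool_pos: [489.6, 138.7, 141.8]
tcp_rot: [0.709, 0.1, -0.689, 0.111]
ft_force: [0.3, 0.4, 0.4]
width: 87.0
```

```bash
python3 -c "
from h import *
go(421.3,322.2,100,-70)"
```

```text
t 15.9 pos [489.6 138.7 141.8] w 87.0 F [0.3 0.4 0.4]
jaw ang -72.9 shift units [ 1.25 -6.54  0.41]
  turn units for yaw -70 [-0.48 -0.23 -0.2 ] shift after turn [ 1.39 -6.53  0.05]
  turn units for yaw 110 [29.52 -0.3   0.36] shift after turn [ 1.39  6.53 -0.05]
```

>>> {"op": "send_rows", "data": {
  "plan": [
    [[0,0.2,-1,0.1,-0.4,-0.2,-0.2],[0,0.2,-1,0,0,0,0],[0,0.2,-1,0,0,0,0],[0,0.2,-1,0,0,0,0],[0,0.2,-1,0,0,0,0],[0,0.2,-0.7,0,0,0,0],[0,0,-0.3,0,0,0,0],[0,0,0,0,0,0,0]]
  ]
}}

```text
time: 16.7
tool_pos: [423.6, 321.0, 107.6]
tcp_rot: [0.697, 0.128, -0.695, 0.123]
ft_force: [-0.3, 0.0, -0.2]
width: 87.0
```

Run:
```python
from ov import *
a=env.capture("top");b=env.capture("side")
go(421.3,322.2,70,-70)
for n,im in(("top",a),("side",b)):
    for k,p,z in(("lens",(421,322,0),0),("drv",(603.5,-302.5,-.25),4),("cradle",(603.5,-302.5,-.25),0)):
        q,c=fit(n,im,k,p,z);print(n,k,q[:2].round(1),np.degrees(q[2]).round(1),c)
c1=cv2.resize(a[140:240,325:425][:,:,::-1],(400,400),interpolation=2);c2=cv2.resize(b[100:170,220:300][:,:,::-1],(400,350),interpolation=2);c2=cv2.copyMakeBorder(c2,0,50,0,0,0)
cv2.imwrite("pics/p4.png",np.hstack([c1,c2]))
```

```text
t 16.8 pos [424.5 319.1 107.6] w 86.9 F [ 0.1 -0.6  0.2]
jaw ang -69.7 shift units [ 1.25 -0.13  0.07]
  turn units for yaw -70 [ 0.05 -0.04  0.05] shift after turn [ 1.25 -0.13  0.06]
  turn units for yaw 110 [-29.95  -0.08  -0.06] shift after turn [ 1.25  0.13 -0.06]
top lens [163.1 533.6] -78.7 0.021631936188099332
top drv [ 578.4 -312.7] -14.1 0.35505634244064144
top cradle [ 602.1 -303.6] -14.3 0.9289533788302562
side lens [864.1 446.1] -1366.3 0.007776108959114403
side drv [ 587.2 -271.5] -16.7 0.49451358436424575
side cradle [ 604.6 -301.2] -14.3 0.854153955179866
```

View pics/p4.png

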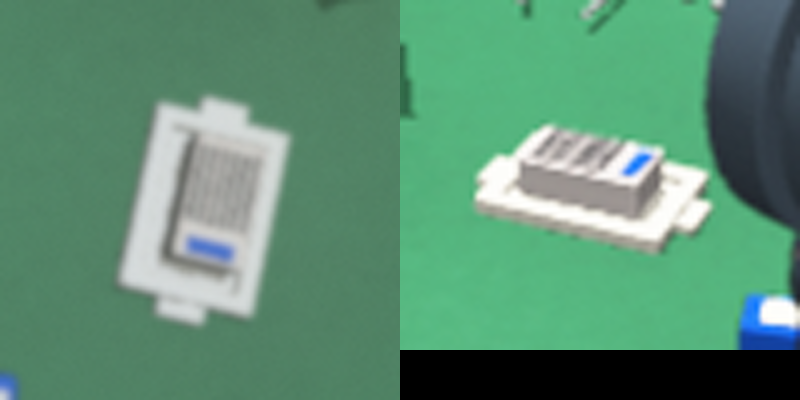

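>>> {"op": "send_rows", "data": {
  "plan": [
    [[0,0.2,-0.13,0.06,0,0,0],[0,0.8,0,0,0,0,0],[0,0.8,0,0,0,0,0],[0,0.3,0,0,0,0,0],[0,0,0,0,0,0,0],[0,0,0,0,0,0,0]]
  ]
}}

```text
time: 17.4
tool_pos: [425.9, 317.0, 43.9]
tcp_rot: [0.699, 0.122, -0.694, 0.12]
ft_force: [-0.4, 0.6, 0.5]
width: 87.1
```

```bash
python3 -c "
from h import *
go(421.3,322.2,21.5,-70)"
```

```text
t 17.4 pos [425.9 317.   43.9] w 87.1 F [-0.4  0.6  0.5]
jaw ang -70.3 shift units [ 0.75 -0.21  0.09]
  turn units for yaw -70 [-0.05 -0.07  0.03] shift after turn [ 0.75 -0.21  0.08]
  turn units for yaw 110 [29.95  0.04  0.11] shift after turn [ 0.75  0.21 -0.08]
```

>>> {"op": "send_rows", "data": {
  "plan": [
    [[0,0.1,-0.22,0.09,0,-0.07,0],[0,0,0,0,0,0,0],[0,0,0,0,0,0,0]]
  ]
}}

```text
time: 17.7
tool_pos: [422.0, 323.6, 42.8]
tcp_rot: [0.698, 0.122, -0.696, 0.119]
ft_force: [-0.8, 0.2, -0.5]
width: 87.0
```

```bash
python3 -c "
from h import *
go(421.3,322.2,21.5,-70)"
```

```text
t 17.7 pos [422.  323.6  42.8] w 87.0 F [-0.8  0.2 -0.5]
jaw ang -70.3 shift units [0.71 0.04 0.04]
  turn units for yaw -70 [-0.05 -0.03  0.04] shift after turn [0.71 0.03 0.04]
  turn units for yaw 110 [29.95  0.06  0.05] shift after turn [ 0.71 -0.03 -0.04]
```

>>> {"op": "send_rows", "data": {
  "plan": [
    [[0,0.35,0.04,0.04,0,0,0],[0,0.3,0,0,0,0,0],[0,0,0,0,0,0,0],[0,0,0,0,0,0,0]]
  ]
}}

```text
time: 18.1
tool_pos: [421.4, 322.3, 22.1]
tcp_rot: [0.698, 0.123, -0.695, 0.119]
ft_force: [0.3, 0.9, 0.1]
width: 87.0
```

Run:
```python
from h import *
go(421.3,322.2,21.5,-70)
b=env.capture("side")
cv2.imwrite("pics/p5.png",cv2.resize(b[250:384,230:380][:,:,::-1],None,fx=4,fy=4,interpolation=2))
```

```text
t 18.1 pos [421.4 322.3  22.1] w 87.0 F [0.3 0.9 0.1]
jaw ang -70.3 shift units [0.02 0.   0.01]
  turn units for yaw -70 [-0.05 -0.04  0.04] shift after turn [0.02 0.   0.  ]
  turn units for yaw 110 [29.95  0.06  0.06] shift after turn [ 0.02 -0.   -0.  ]
```

View pics/p5.png

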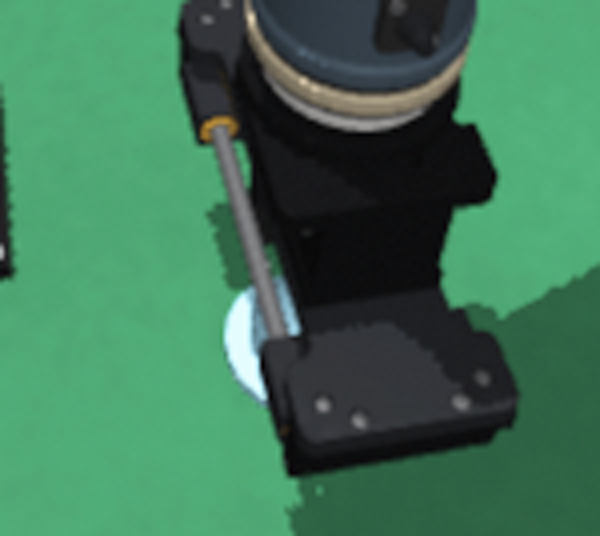

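>>> {"op": "send_rows", "data": {
  "plan": [
    [[255,0,0,0,0,0,0],[255,0,0,0,0,0,0],[255,0,0,0,0,0,0],[255,0,0,0,0,0,0],[255,0,0,0,0,0,0],[255,0,0,0,0,0,0],[255,0,0,0,0,0,0],[255,0,0,0,0,0,0]]
  ],
  "grip_force": 30
}}

```text
time: 18.95
tool_pos: [421.8, 322.5, 22.7]
tcp_rot: [0.698, 0.123, -0.695, 0.119]
ft_force: [-0.7, -0.0, 0.1]
width: 38.7
```

```bash
python3 -c "
from h import *
go(609.3,275.2,90,-70)"
```

```text
t 18.95 pos [421.8 322.5  22.7] w 38.7 F [-0.7 -0.   0.1]
jaw ang -70.3 shift units [-2.23  3.58 -5.36]
  turn units for yaw -70 [-0.05 -0.05  0.04] shift after turn [-2.24  3.62 -5.33]
  turn units for yaw 110 [29.95  0.07  0.08] shift after turn [-2.24 -3.62  5.33]
```

>>> {"op": "send_rows", "data": {
  "plan": [
    [[255,-0.7,0,0,0,0,0],[255,-1,0,0,0,0,0],[255,-0.5,0.5,-0.7,0,0,0],[255,0,0.6,-0.9,0,0,0],[255,0,0.6,-0.9,0,0,0],[255,0,0.6,-0.9,0,0,0],[255,0,0.6,-0.9,0,0,0],[255,0,0.4,-0.6,0,0,0]]
  ]
}}

```text
time: 19.75
tool_pos: [593.1, 277.9, 88.8]
tcp_rot: [-0.695, -0.125, 0.697, -0.123]
ft_force: [0.6, -0.1, -2.4]
width: 39.2
```

>>> {"op": "send_rows", "data": {
  "plan": [
    [[255,0,0,0,0,0.7,0],[255,0,0,0,0,0.9,0],[255,0,0,0,0,0.8,0],[255,0,0,0,0,0,0],[255,0,0,0,0,0,0]]
  ]
}}

```text
time: 20.25
tool_pos: [597.1, 273.3, 85.5]
tcp_rot: [0.779, 0.136, -0.603, 0.104]
ft_force: [-0.1, 0.1, -0.9]
width: 39.0
```

```bash
cat > tilt.py <<'E'
from h import *
import sys
def tilt(ht,th=None,cx=609.3,cy=275.2,zl=4.0):
    """ht: TCP height above lens underside along axis. Reports tilt, low edge z, and shift so underside centre at cx,cy and low edge at zl"""
    s,M=st();x=M[:,0];P=s["tool_pos"];B=P+x*ht
    a=np.degrees(np.arccos(-x[2]));
    low=B[2]-30*np.sin(np.radians(a))
    d=np.array([cx-B[0],cy-B[1],zl-low])
    print("t",round(s["time"],2),"pos",P.round(1),"tilt",round(a,1),"lean dir",np.degrees(np.arctan2(-x[1],-x[0])).round(0),"B",B.round(1),"low z",low.round(1),"w",round(s["width"],1),"F",s["ft_force"].round(1))
    print("jaw",np.degrees(np.arctan2(M[1,1],M[0,1])).round(1),"jaw slope",np.degrees(np.arcsin(M[2,1])).round(1),"shift",(M.T@d/30).round(3),"horiz only",(M.T@(d*[1,1,0])/30).round(3), "down 10mm",(M.T@[0,0,-10]/30).round(3))
    D=R.from_euler("z",np.arctan2(M[1,1],M[0,1])).as_matrix();y=D[:,0];X=np.array([0,0,-1.]);G=np.c_[X,y,np.cross(X,y)]
    print("turn to flat",(R.from_matrix(M.T@G).as_rotvec(degrees=True)/6).round(2))
E
python3 - <<'E'
from tilt import *
tilt(22.5)
b=env.capture("side")
cv2.imwrite("pics/p6.png",cv2.resize(b[200:350,130:300][:,:,::-1],None,fx=4,fy=4,interpolation=2))
E
```

```text
t 20.25 pos [597.1 273.3  85.5] tilt 14.5 lean dir -160.0 B [602.4 275.2  63.7] low z 56.2 w 39.0 F [-0.1  0.1 -0.9]
jaw -70.3 jaw slope -0.1 shift [1.737 0.081 0.227] horiz only [ 0.054  0.078 -0.208] down 10mm [0.323 0.001 0.083]
turn to flat [-0.   -2.42  0.02]
```

View pics/p6.png

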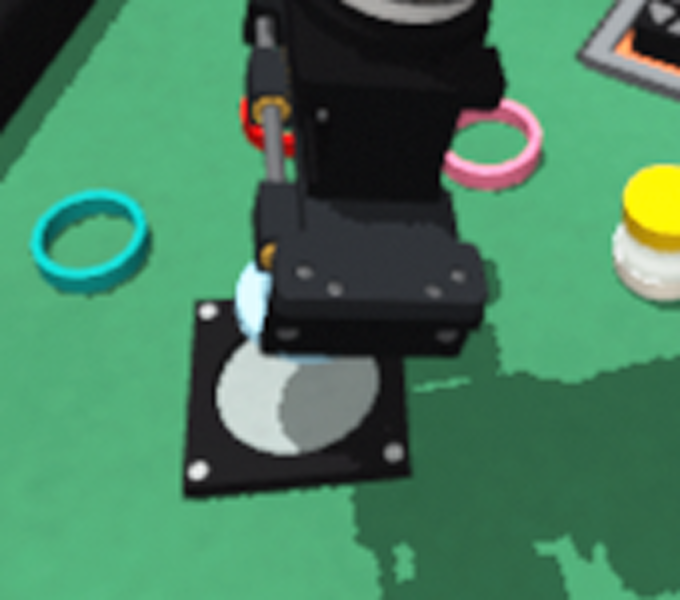

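>>> {"op": "send_rows", "data": {
  "plan": [
    [[255,0.3,0.07,0,0,0.4,0],[255,0.4,0,0.1,0,0,0],[255,0.4,0,0.1,0,0,0],[255,0,0,0,0,0,0],[255,0,0,0,0,0,0]]
  ]
}}

```text
time: 20.8
tool_pos: [604.5, 274.8, 50.0]
tcp_rot: [0.791, 0.138, -0.587, 0.101]
ft_force: [0.8, 0.4, -1.3]
width: 38.3
```

```bash
python3 -c "
from tilt import *
tilt(22.5)"
```

```text
t 20.8 pos [604.5 274.8  50. ] tilt 16.8 lean dir -160.0 B [610.6 277.   28.5] low z 19.8 w 38.3 F [ 0.8  0.4 -1.3]
jaw -70.3 jaw slope -0.2 shift [0.485 0.044 0.21 ] horiz only [-0.018  0.042  0.058] down 10mm [0.319 0.001 0.097]
turn to flat [-0.   -2.81  0.03]
```

Descend 11 mm more, then creep to contact.

>>> {"op": "send_rows", "data": {
  "plan": [
    [[255,0.15,0.03,0.08,0,0,0],[255,0.15,0,0.05,0,0,0],[255,0,0,0,0,0,0],[255,0,0,0,0,0,0]]
  ]
}}

```text
time: 21.2
tool_pos: [604.4, 273.9, 40.0]
tcp_rot: [0.791, 0.138, -0.587, 0.101]
ft_force: [-0.8, -0.2, -1.3]
width: 39.1
```

```bash
python3 -c "
from tilt import *
tilt(22.5)"
```

```text
t 21.2 pos [604.4 273.9  40. ] tilt 16.9 lean dir -160.0 B [610.5 276.2  18.4] low z 9.7 w 39.1 F [-0.8 -0.2 -1.3]
jaw -70.3 jaw slope -0.2 shift [0.168 0.018 0.103] horiz only [-0.015  0.017  0.048] down 10mm [0.319 0.001 0.097]
turn to flat [-0.   -2.81  0.03]
```

>>> {"op": "send_rows", "data": {
  "plan": [
    [[255,0.12,0.01,0.08,0,0,0],[255,0,0,0,0,0,0],[255,0,0,0,0,0,0]]
  ]
}}

```text
time: 21.5
tool_pos: [603.5, 273.3, 36.0]
tcp_rot: [0.791, 0.138, -0.587, 0.101]
ft_force: [0.8, 0.3, -1.9]
width: 39.2
```

Run:
```python
from tilt import *
tilt(22.5)
b=env.capture("side")
cv2.imwrite("pics/p7.png",cv2.resize(b[200:350,130:300][:,:,::-1],None,fx=4,fy=4,interpolation=2))
```

```text
t 21.5 pos [603.5 273.3  36. ] tilt 16.9 lean dir -160.0 B [609.6 275.6  14.5] low z 5.8 w 39.2 F [ 0.8  0.3 -1.9]
jaw -70.3 jaw slope -0.2 shift [0.052 0.009 0.03 ] horiz only [-0.004  0.008  0.013] down 10mm [0.319 0.001 0.097]
turn to flat [-0.   -2.82  0.03]
```

View pics/p7.png

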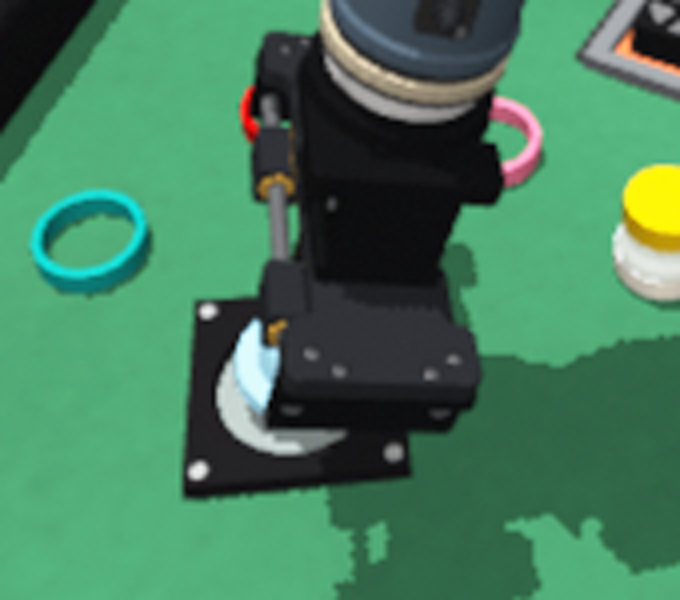

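>>> {"op": "send_rows", "data": {
  "plan": [
    [[255,0.1,0,0.04,0,0,0],[255,0,0,0,0,0,0]]
  ]
}}

```text
time: 21.75
tool_pos: [603.8, 273.5, 33.3]
tcp_rot: [0.792, 0.138, -0.586, 0.1]
ft_force: [-1.0, -0.1, -0.2]
width: 38.6
```

>>> {"op": "send_rows", "data": {
  "plan": [
    [[255,0.08,0,0.03,0,0,0],[255,0,0,0,0,0,0]]
  ]
}}

```text
time: 21.95
tool_pos: [604.9, 273.9, 32.1]
tcp_rot: [0.793, 0.139, -0.585, 0.1]
ft_force: [-2.2, -0.2, 2.5]
width: 39.0
```

```bash
python3 -c "
from tilt import *
tilt(22.5)"
```

```text
t 21.95 pos [604.9 273.9  32.1] tilt 17.2 lean dir -160.0 B [611.1 276.2  10.6] low z 1.8 w 39.0 F [-2.2 -0.2  2.5]
jaw -70.3 jaw slope -0.2 shift [-0.092  0.011  0.044] horiz only [-0.021  0.011  0.066] down 10mm [0.318 0.001 0.099]
turn to flat [-0.01 -2.87  0.03]
```

>>> {"op": "send_rows", "data": {
  "plan": [
    [[255,0.04,0,-0.05,0,-0.9,0],[255,0.06,0,-0.05,0,-0.9,0],[255,0.06,0,-0.03,0,-0.9,0],[255,0,0,0,0,0,0],[255,0,0,0,0,0,0]]
  ]
}}

```text
time: 22.45
tool_pos: [607.1, 275.3, 27.2]
tcp_rot: [0.698, 0.123, -0.695, 0.12]
ft_force: [0.8, -0.2, -1.8]
width: 38.8
```

```bash
python3 -c "
from tilt import *
tilt(22.5)"
```

```text
t 22.45 pos [607.1 275.3  27.2] tilt 0.4 lean dir -124.0 B [607.2 275.4   4.7] low z 4.5 w 38.8 F [ 0.8 -0.2 -1.8]
jaw -70.2 jaw slope -0.2 shift [ 0.018  0.03  -0.063] horiz only [ 0.     0.03  -0.063] down 10mm [0.333 0.001 0.002]
turn to flat [-0.   -0.06  0.04]
```

>>> {"op": "send_rows", "data": {
  "plan": [
    [[255,0.08,0,-0.05,0,-0.05,0],[255,0.05,0,0,0,0,0],[255,0,0,0,0,0,0]]
  ]
}}

```text
time: 22.75
tool_pos: [606.7, 275.1, 27.2]
tcp_rot: [0.697, 0.122, -0.696, 0.121]
ft_force: [-1.0, 0.1, -1.5]
width: 38.8
```

Run:
```python
from tilt import *
tilt(22.5)
b=env.capture("side")
cv2.imwrite("pics/p8.png",cv2.resize(b[200:350,130:300][:,:,::-1],None,fx=4,fy=4,interpolation=2))
```

```text
t 22.75 pos [606.7 275.1  27.2] tilt 0.2 lean dir -135.0 B [606.7 275.2   4.7] low z 4.6 w 38.8 F [-1.   0.1 -1.5]
jaw -70.2 jaw slope -0.1 shift [ 0.021  0.028 -0.081] horiz only [ 0.     0.028 -0.081] down 10mm [0.333 0.    0.001]
turn to flat [-0.   -0.03  0.01]
```

View pics/p8.png

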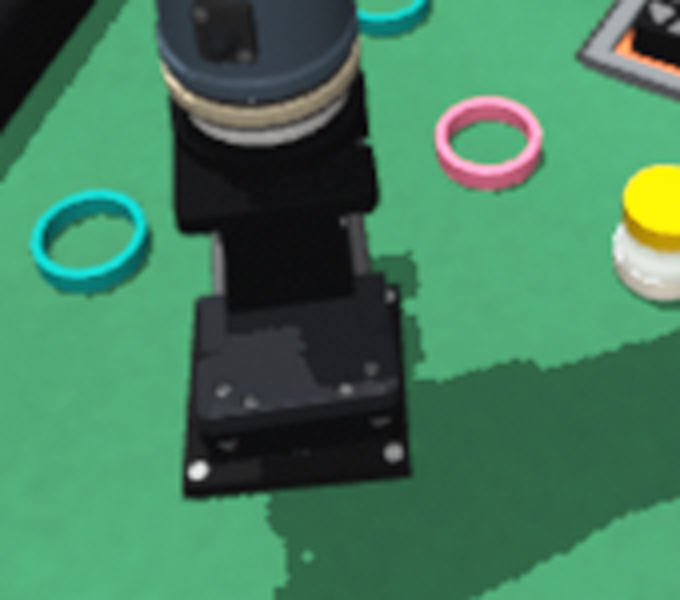

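>>> {"op": "send_rows", "data": {
  "plan": [
    [[255,0.1,0.03,-0.1,0,0,0],[255,0.08,0,0,0,0,0]]
  ]
}}

```text
time: 23.0
tool_pos: [606.4, 275.2, 26.6]
tcp_rot: [-0.696, -0.122, 0.697, -0.122]
ft_force: [0.5, -2.8, 11.5]
width: 39.1
```

>>> {"op": "send_rows", "data": {
  "plan": [
    [[255,-0.02,0,0,0,0,0],[0,0,0,0,0,0,0],[0,0,0,0,0,0,0],[0,0,0,0,0,0,0],[0,0,0,0,0,0,0],[0,-0.6,0,0,0,0,0],[0,-1,0,0,0,0,0],[0,-0.6,0,0,0,0,0]]
  ]
}}

```text
time: 23.8
tool_pos: [602.8, 274.2, 92.6]
tcp_rot: [-0.693, -0.121, 0.7, -0.124]
ft_force: [1.2, 0.3, 0.2]
width: 84.0
```

Run:
```python
from h import *
go(661.8,105,80,-70)
```

```text
t 23.8 pos [602.8 274.2  92.6] w 84.0 F [1.2 0.3 0.2]
jaw ang -70.0 shift units [0.43 5.97 0.07]
  turn units for yaw -70 [-0.    0.09 -0.02] shift after turn [0.42 5.97 0.08]
  turn units for yaw 110 [30.   -0.03 -0.15] shift after turn [ 0.42 -5.97 -0.08]
```

>>> {"op": "send_rows", "data": {
  "plan": [
    [[0,0,0.8,0,0,0.1,0],[0,0,1,0,0,0,0],[0,0,1,0,0,0,0],[0,0,1,0,0,0,0],[0,0,1,0,0,0,0],[0,0,0.7,0,0,0,0],[0,0,0.2,0,0,0,0],[0,0,0,0,0,0,0]]
  ]
}}

```text
time: 24.6
tool_pos: [668.5, 113.0, 108.3]
tcp_rot: [0.703, 0.125, -0.689, 0.123]
ft_force: [0.2, -0.2, -0.7]
width: 86.9
```

Run:
```python
from ov import *
a=env.capture("top");b=env.capture("side")
go(661.8,105,60,-70)
cv2.imwrite("pics/p9.png",np.hstack([cv2.resize(a[135:235,100:200][:,:,::-1],(400,400),interpolation=2),cv2.resize(b[245:345,150:250][:,:,::-1],(400,400),interpolation=2)]))
```

```text
t 24.7 pos [667.9 114.9 108.1] w 87.1 F [-0.9 -0.2  0.4]
jaw ang -69.6 shift units [1.6  0.24 0.34]
  turn units for yaw -70 [ 0.06 -0.2   0.01] shift after turn [1.6  0.24 0.3 ]
  turn units for yaw 110 [-2.994e+01 -1.000e-02 -3.100e-01] shift after turn [ 1.6  -0.24 -0.3 ]
```

View pics/p9.png

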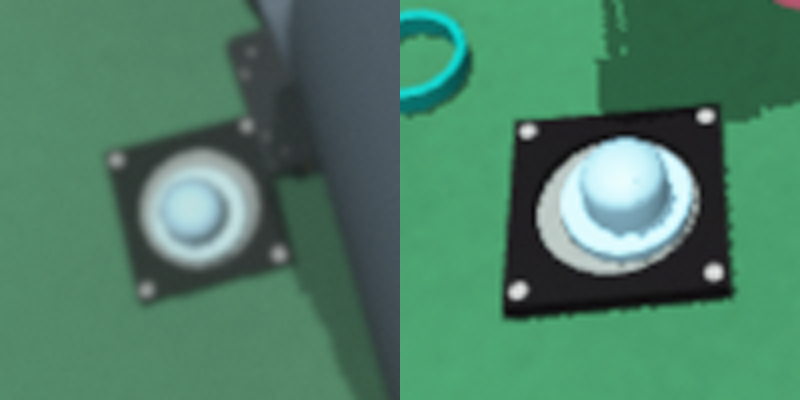

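Run:
```python
from ov import *
a=env.capture("top");b=env.capture("side")
np.save("t2.npy",a);np.save("s2.npy",b)
out=[]
for n,im in(("top",a),("side",b)):
    r=rect(n,im,12,565,655,230,320,6)
    q=r.astype(int);m=((q[...,2]-q[...,0]>14)&(q.sum(2)>300)).astype(np.uint8)
    m=cv2.morphologyEx(m,cv2.MORPH_OPEN,np.ones((9,9)))
    c=max(cv2.findContours(m,0,2)[0],key=cv2.contourArea)
    h=cv2.convexHull(c);(cx,cy),rr=cv2.minEnclosingCircle(h);e=cv2.fitEllipse(h)
    print(n,"circ",655-cy/6,320-cx/6,rr/6,"ell",655-e[0][1]/6,320-e[0][0]/6,np.array(e[1])/6)
    v=r.copy();cv2.drawContours(v,[c],-1,(255,0,0),1)
    for rad in(30,):
        for xx,yy,col in((606.5,275.2,(255,0,255)),):
            cv2.circle(v,(int((320-yy)*6),int((655-xx)*6)),rad*6,col,1)
    out.append(cv2.resize(v,(400,400)))
cv2.imwrite("pics/p10.png",np.hstack(out)[:,:,::-1])
go(661.8,105,60,-70)
```

```text
top circ 605.7204233805338 274.2863260904948 32.66864776611328 ell 605.6214650472006 274.2623596191406 [63.84703573 65.15924072]
side circ 606.0176289876302 275.56182352701825 34.872388203938804 ell 605.7135721842448 275.84343973795575 [62.90635681 69.36617025]
t 24.8 pos [667.4 116.  107.6] w 87.0 F [ 0.2  0.7 -1.2]
jaw ang -69.5 shift units [1.58 0.28 0.33]
  turn units for yaw -70 [ 0.08 -0.19  0.01] shift after turn [1.59 0.28 0.3 ]
  turn units for yaw 110 [-2.992e+01 -2.000e-02 -3.000e-01] shift after turn [ 1.59 -0.28 -0.3 ]
```

View pics/p10.png

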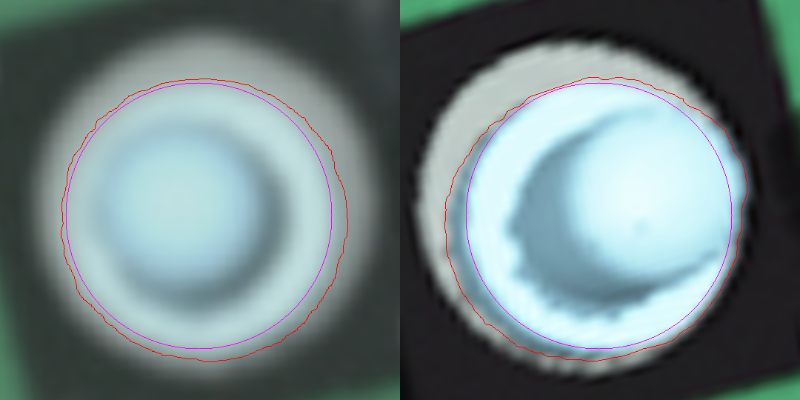

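>>> {"op": "send_rows", "data": {
  "plan": [
    [[0,0.3,0.25,0.25,0,-0.19,0],[0,0.6,0,0,0,0,0],[0,0.5,0,0,0,0,0],[0,0,0,0,0,0,0],[0,0,0,0,0,0,0]]
  ]
}}

```text
time: 25.3
tool_pos: [660.3, 109.7, 62.2]
tcp_rot: [-0.693, -0.129, 0.697, -0.127]
ft_force: [-0.3, -0.2, 0.8]
width: 87.3
```

Run:
```python
from h import *
go(661.8,105,15,-70)
```

```text
t 25.3 pos [660.3 109.7  62.2] w 87.3 F [-0.3 -0.2  0.8]
jaw ang -69.1 shift units [1.57 0.17 0.  ]
  turn units for yaw -70 [0.14 0.05 0.03] shift after turn [1.57 0.16 0.01]
  turn units for yaw 110 [-29.86  -0.04   0.08] shift after turn [ 1.57 -0.16 -0.01]
```

>>> {"op": "send_rows", "data": {
  "plan": [
    [[0,0.3,0.16,0,0.1,0,0],[0,0.6,0,0,0,0,0],[0,0.4,0,0,0,0,0],[0,0,0,0,0,0,0],[0,0,0,0,0,0,0]]
  ]
}}

```text
time: 25.8
tool_pos: [663.5, 104.4, 22.5]
tcp_rot: [-0.695, -0.124, 0.697, -0.123]
ft_force: [0.4, -0.2, 0.3]
width: 87.0
```

Run:
```python
from h import *
go(661.8,105,15,-70)
```

```text
t 25.8 pos [663.5 104.4  22.5] w 87.0 F [ 0.4 -0.2  0.3]
jaw ang -69.8 shift units [ 0.25 -0.04  0.05]
  turn units for yaw -70 [0.03 0.02 0.02] shift after turn [ 0.25 -0.04  0.05]
  turn units for yaw 110 [-29.97  -0.03   0.04] shift after turn [ 0.25  0.04 -0.05]
```

>>> {"op": "send_rows", "data": {
  "plan": [
    [[0,0.27,-0.04,0.05,0,0,0],[0,0,0,0,0,0,0],[0,0,0,0,0,0,0]]
  ]
}}

```text
time: 26.1
tool_pos: [662.6, 105.3, 15.2]
tcp_rot: [-0.696, -0.124, 0.696, -0.123]
ft_force: [0.3, 0.8, -0.2]
width: 86.7
```

Run:
```python
from h import *
go(661.8,105,15,-70)
b=env.capture("side")
cv2.imwrite("pics/p11.png",cv2.resize(b[150:270,140:280][:,:,::-1],None,fx=4,fy=4,interpolation=2))
```

```text
t 26.1 pos [662.6 105.3  15.2] w 86.7 F [ 0.3  0.8 -0.2]
jaw ang -69.9 shift units [0.01 0.   0.03]
  turn units for yaw -70 [0.02 0.   0.01] shift after turn [0.01 0.   0.03]
  turn units for yaw 110 [-2.998e+01 -2.000e-02  0.000e+00] shift after turn [ 0.01 -0.   -0.03]
```

View pics/p11.png

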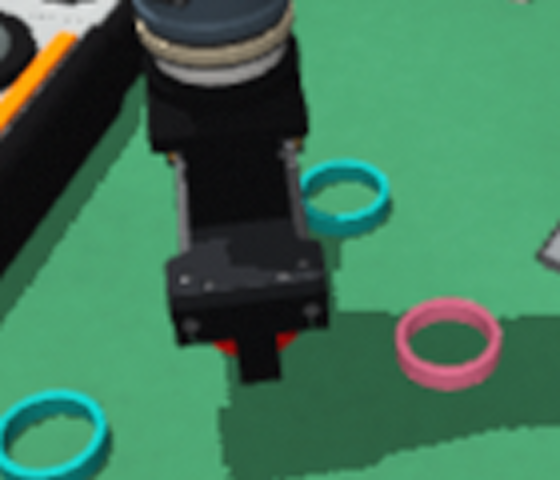

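>>> {"op": "send_rows", "data": {
  "plan": [
    [[255,0,0,0,0,0,0],[255,0,0,0,0,0,0],[255,0,0,0,0,0,0],[255,0,0,0,0,0,0],[255,0,0,0,0,0,0],[255,0,0,0,0,0,0],[255,0,0,0,0,0,0]]
  ],
  "grip_force": 12
}}

```text
time: 26.85
tool_pos: [662.9, 105.4, 16.1]
tcp_rot: [0.696, 0.124, -0.696, 0.123]
ft_force: [-0.1, 0.3, 0.3]
width: 57.4
```

Run:
```python
from h import *
go(606.2,275,100,-70)
```

```text
t 26.85 pos [662.9 105.4  16.1] w 57.4 F [-0.1  0.3  0.3]
jaw ang -69.9 shift units [-2.79 -5.96 -0.18]
  turn units for yaw -70 [ 0.02 -0.01  0.01] shift after turn [-2.8  -5.96 -0.16]
  turn units for yaw 110 [-2.998e+01 -2.000e-02 -2.000e-02] shift after turn [-2.8   5.96  0.16]
```

>>> {"op": "send_rows", "data": {
  "plan": [
    [[255,-0.7,0,0,0,0,0],[255,-1,0,0,0,0,0],[255,-0.8,-0.8,0,0,0,0],[255,0,-1,0,0,0,0],[255,0,-1,0,0,0,0],[255,0,-1,0,0,0,0],[255,0,-0.9,0,0,0,0],[255,0,-0.6,0,0,0,0]]
  ]
}}

```text
time: 27.65
tool_pos: [608.7, 253.9, 93.5]
tcp_rot: [0.697, 0.12, -0.697, 0.121]
ft_force: [-0.1, -0.3, 0.4]
width: 57.6
```

>>> {"op": "send_rows", "data": {
  "plan": [
    [[255,0,-0.2,0,0,0,0],[255,0,0,0,0,0,0],[255,0,0,0,0,0,0]]
  ]
}}

```text
time: 27.95
tool_pos: [605.8, 261.5, 93.3]
tcp_rot: [0.697, 0.121, -0.697, 0.122]
ft_force: [0.0, 0.1, -0.7]
width: 57.0
```

Run:
```python
from h import *
go(607.3,275.4,28,-70)
```

```text
t 27.95 pos [605.8 261.5  93.3] w 57.0 F [ 0.   0.1 -0.7]
jaw ang -70.2 shift units [ 2.18 -0.42 -0.2 ]
  turn units for yaw -70 [-0.04  0.   -0.01] shift after turn [ 2.18 -0.42 -0.21]
  turn units for yaw 110 [ 2.996e+01 -2.000e-02 -0.000e+00] shift after turn [2.18 0.42 0.21]
```

>>> {"op": "send_rows", "data": {
  "plan": [
    [[255,0,-0.42,-0.2,0,0,0],[255,0.2,0,0,0,0,0],[255,0.4,0,0,0,0,0],[255,0,0,0,0,0,0],[255,0,0,0,0,0,0]]
  ]
}}

```text
time: 28.45
tool_pos: [609.5, 271.2, 72.5]
tcp_rot: [-0.697, -0.118, 0.697, -0.12]
ft_force: [-0.4, -0.4, -0.9]
width: 57.4
```

Run:
```python
from h import *
go(607.3,275.4,28,-70)
b=env.capture("side");a=env.capture("top")
cv2.imwrite("pics/p12.png",np.hstack([cv2.resize(a[135:235,100:200][:,:,::-1],(400,400),interpolation=2),cv2.resize(b[245:345,150:250][:,:,::-1],(400,400),interpolation=2)]))
```

```text
t 28.45 pos [609.5 271.2  72.5] w 57.4 F [-0.4 -0.4 -0.9]
jaw ang -70.6 shift units [ 1.48 -0.16  0.02]
  turn units for yaw -70 [-0.1   0.01 -0.04] shift after turn [ 1.48 -0.16  0.02]
  turn units for yaw 110 [ 2.99e+01 -6.00e-02 -2.00e-02] shift after turn [ 1.48  0.16 -0.02]
```

View pics/p12.png

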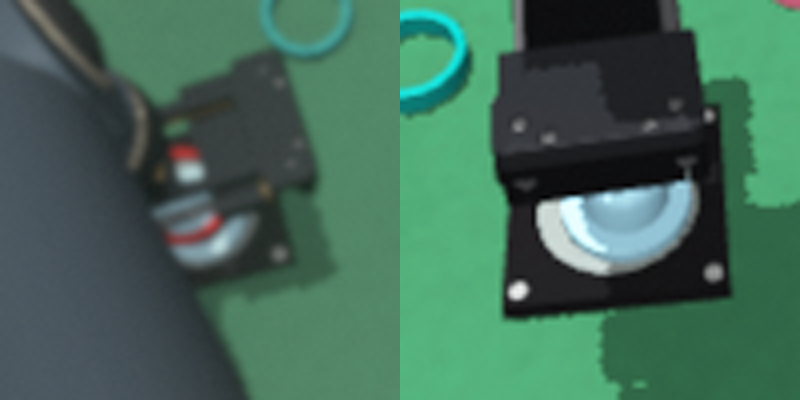

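>>> {"op": "send_rows", "data": {
  "plan": [
    [[255,0.2,-0.16,0.02,-0.1,0,0],[255,0.2,0,0,0,0,0],[255,0,0,0,0,0,0],[255,0,0,0,0,0,0]]
  ]
}}

```text
time: 28.95
tool_pos: [607.1, 276.0, 60.1]
tcp_rot: [-0.696, -0.122, 0.696, -0.124]
ft_force: [-0.5, -0.6, 0.1]
width: 57.2
```

Run:
```python
from h import *
go(607.3,275.4,28,-70)
```

```text
t 28.95 pos [607.1 276.   60.1] w 57.2 F [-0.5 -0.6  0.1]
jaw ang -70.0 shift units [ 1.07  0.02 -0.  ]
  turn units for yaw -70 [ 0.01  0.01 -0.03] shift after turn [ 1.07  0.02 -0.  ]
  turn units for yaw 110 [-2.999e+01  5.000e-02  1.000e-02] shift after turn [ 1.07 -0.02  0.  ]
```

>>> {"op": "send_rows", "data": {
  "plan": [
    [[255,0.2,0.02,0,0,0,0],[255,0.2,0,0,0,0,0],[255,0,0,0,0,0,0],[255,0,0,0,0,0,0]]
  ]
}}

```text
time: 29.35
tool_pos: [607.4, 275.2, 47.0]
tcp_rot: [-0.696, -0.122, 0.696, -0.124]
ft_force: [0.8, -0.2, 0.6]
width: 57.4
```

Run:
```python
from h import *
go(607.3,275.4,28,-70)
b=env.capture("side");a=env.capture("top")
cv2.imwrite("pics/p13.png",np.hstack([cv2.resize(a[160:220,120:180][:,:,::-1],(400,400),interpolation=2),cv2.resize(b[265:325,170:230][:,:,::-1],(400,400),interpolation=2)]))
```

```text
t 29.35 pos [607.4 275.2  47. ] w 57.4 F [ 0.8 -0.2  0.6]
jaw ang -70.0 shift units [ 0.63 -0.01  0.  ]
  turn units for yaw -70 [ 0.01  0.01 -0.04] shift after turn [ 0.63 -0.01  0.  ]
  turn units for yaw 110 [-2.999e+01  6.000e-02  1.000e-02] shift after turn [ 0.63  0.01 -0.  ]
```

View pics/p13.png

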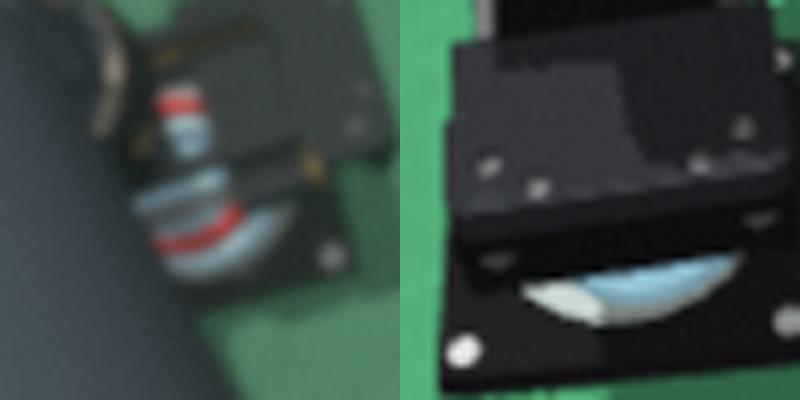

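>>> {"op": "send_rows", "data": {
  "plan": [
    [[255,0.17,0,0,0,0,0],[255,0.1,0,0,0,0,0],[255,0,0,0,0,0,0]]
  ]
}}

```text
time: 29.75
tool_pos: [607.7, 275.3, 38.8]
tcp_rot: [0.697, 0.122, -0.696, 0.124]
ft_force: [-0.4, -0.3, -0.1]
width: 57.5
```

>>> {"op": "send_rows", "data": {
  "plan": [
    [[255,0.15,0,0,0,0,0],[255,0,0,0,0,0,0]]
  ]
}}

```text
time: 29.95
tool_pos: [607.6, 275.3, 33.8]
tcp_rot: [0.697, 0.122, -0.696, 0.124]
ft_force: [0.4, -0.2, 0.3]
width: 57.8
```

Run:
```python
from h import *
go(607.3,275.4,28,-70)
```

```text
t 29.95 pos [607.6 275.3  33.8] w 57.8 F [ 0.4 -0.2  0.3]
jaw ang -70.0 shift units [ 0.19 -0.01  0.01]
  turn units for yaw -70 [ 0.    0.   -0.04] shift after turn [ 0.19 -0.01  0.01]
  turn units for yaw 110 [-30.     0.06   0.  ] shift after turn [ 0.19  0.01 -0.01]
```

Ring is around the barrel with no contact force; continue.

>>> {"op": "send_rows", "data": {
  "plan": [
    [[255,0.15,0,0,0,0,0],[255,0,0,0,0,0,0]]
  ]
}}

```text
time: 30.15
tool_pos: [607.6, 275.2, 28.9]
tcp_rot: [0.696, 0.122, -0.696, 0.124]
ft_force: [-0.2, -0.2, -0.3]
width: 57.3
```

>>> {"op": "send_rows", "data": {
  "plan": [
    [[255,0.1,0,0,0,0,0],[255,0,0,0,0,0,0]]
  ]
}}

```text
time: 30.35
tool_pos: [608.7, 275.8, 27.7]
tcp_rot: [0.697, 0.122, -0.695, 0.124]
ft_force: [0.6, 0.4, -0.9]
width: 57.1
```

>>> {"op": "send_rows", "data": {
  "plan": [
    [[255,0.06,0,0,0,0,0],[255,0,0,0,0,0,0]]
  ]
}}

```text
time: 30.55
tool_pos: [609.3, 276.2, 27.5]
tcp_rot: [0.698, 0.122, -0.695, 0.124]
ft_force: [0.2, 0.6, -0.0]
width: 57.0
```

>>> {"op": "send_rows", "data": {
  "plan": [
    [[0,0,0,0,0,0,0],[0,0,0,0,0,0,0],[0,0,0,0,0,0,0],[0,0,0,0,0,0,0],[0,-0.5,0,0,0,0,0],[0,-0.9,0,0,0,0,0],[0,-1,0,0,0,0,0],[0,-1,0,0,0,0,0]]
  ]
}}

```text
time: 31.35
tool_pos: [605.6, 274.7, 128.6]
tcp_rot: [-0.694, -0.121, 0.699, -0.125]
ft_force: [0.6, 1.0, -0.4]
width: 87.1
```

>>> {"op": "send_rows", "data": {
  "plan": [
    [[0,-0.5,0.7,0,0,0,0],[0,0,1,0,0,0,0],[0,0,1,0,0,0,0],[0,0,1,0,0,0,0],[0,0,1,0,0,0,0],[0,0,1,0,0,0,0],[0,0,1,0,0,0,0],[0,0,1,0,0,0,0]]
  ]
}}

```text
time: 32.15
tool_pos: [690.9, 62.1, 163.1]
tcp_rot: [0.701, 0.129, -0.69, 0.127]
ft_force: [0.8, -0.3, -0.2]
width: 87.2
```

Run:
```python
from h import *
print(env.read_state()["tool_pos"])
b=env.capture("side");a=env.capture("top")
cv2.imwrite("pics/p14.png",np.hstack([cv2.resize(a[150:230,110:190][:,:,::-1],(400,400),interpolation=2),cv2.resize(b[255:335,160:240][:,:,::-1],(400,400),interpolation=2)]))
```

```text
[690.93179477  62.07337875 163.06968107]
```

View pics/p14.png

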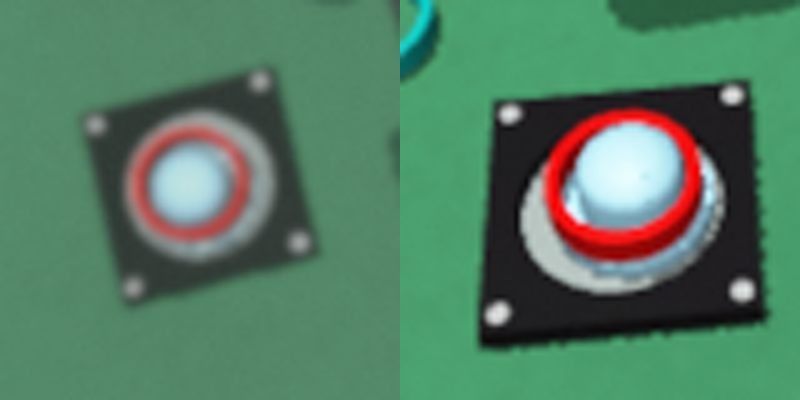

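Run:
```python
from ov import *
from scipy.optimize import minimize
b=env.capture("side");a=env.capture("top")
out=[]
obs={}
for n,im in(("top",a),("side",b)):
    big=cv2.resize(im,None,fx=SC,fy=SC,interpolation=2).astype(int)
    m=((big[...,0]-big[...,1]>(25 if n=="top" else 60))&(big[...,0]-big[...,2]>(25 if n=="top" else 60))).astype(np.uint8)
    c=proj(n,[606,275,19])[0]*SC
    k=np.zeros_like(m);cv2.circle(k,tuple(int(v) for v in c),130,1,-1);m&=k
    h=cv2.convexHull(np.argwhere(m>0)[:,::-1].astype(np.int32))[:,0]
    obs[n]=((h+.5)/SC-.5).astype(np.float32)
    H=obs[n];A=cv2.contourArea(H)
    def cost(p):
        q=hull(n,"ring",(p[0],p[1],0),p[2] if len(p)>2 else 12);ai,_=cv2.intersectConvexConvex(q,H);return 1-ai/(A+cv2.contourArea(q)-ai)
    r=minimize(cost,[606,275],method="Nelder-Mead",options=dict(initial_simplex=[[606,275],[610,275],[606,279]]));print(n,r.x.round(1),1-r.fun)
    for z in(8,16): print(z,cost([*r.x,z]))
    v=big.astype(np.uint8).copy()
    cv2.polylines(v,[np.round((hull(n,"ring",(*r.x,0),12)+.5)*SC).astype(int)],True,(255,0,255),1)
    cc=c.astype(int);out.append(cv2.resize(v[cc[1]-140:cc[1]+140,cc[0]-140:cc[0]+140],(400,400),interpolation=2))
cv2.imwrite("pics/p15.png",np.hstack(out)[:,:,::-1])
cv2.imwrite("pics/p15b.png",cv2.resize(b[:,:,::-1],(768,576)))
cv2.imwrite("pics/p15c.png",cv2.resize(a[:,:,::-1],(768,576)))
```

```text
top [609.1 276.7] 0.9720383871892407
8 0.05925883128030063
16 0.057838121367080664
side [609.2 274. ] 0.9707091287117241
8 0.0975969170088542
16 0.10584950982193109
```

View pics/p15.png

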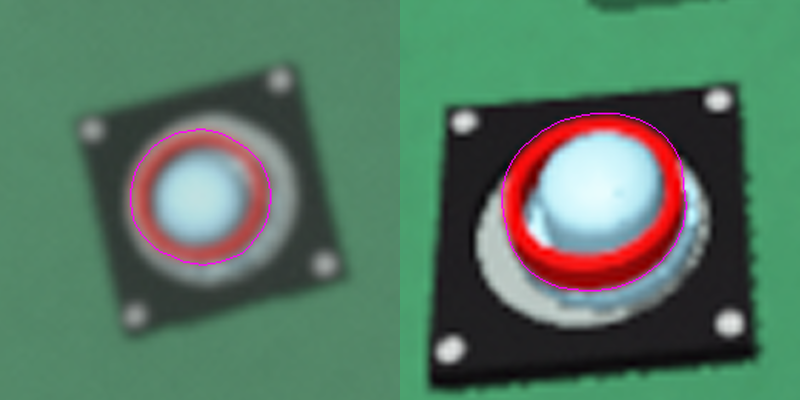

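View pics/p15b.png

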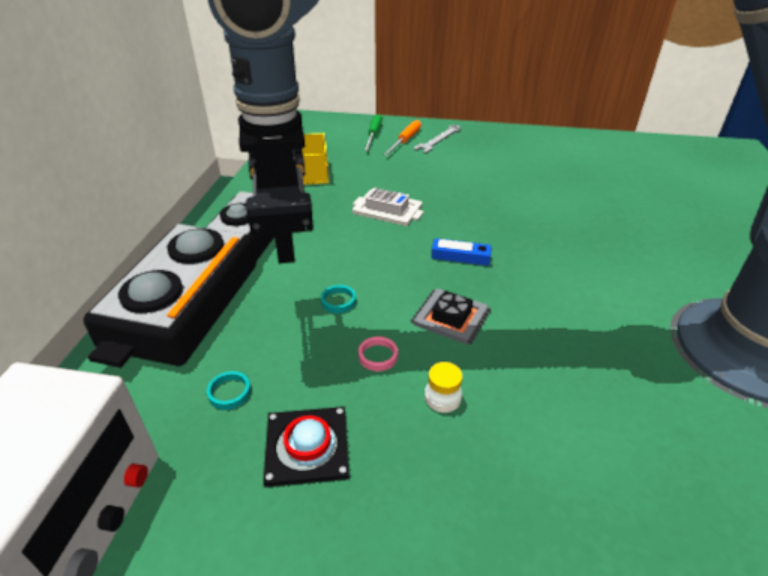

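View pics/p15c.png

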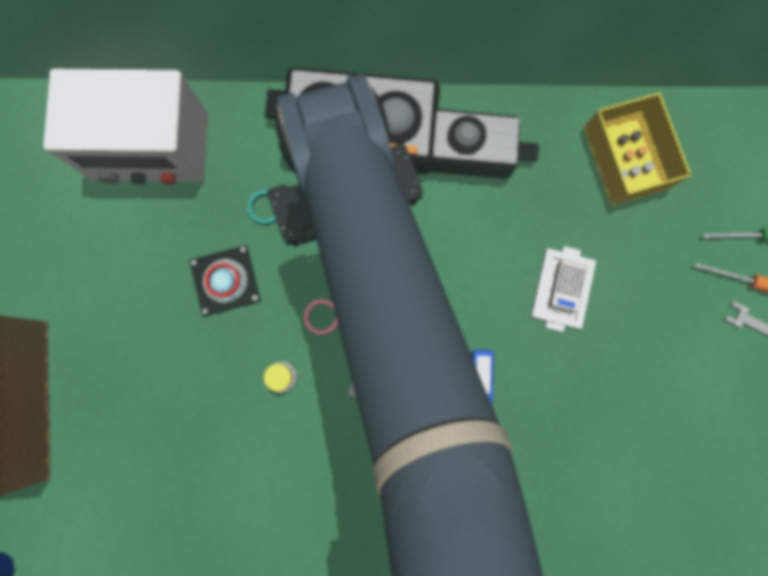

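Run:
```python
from ov import *
from scipy.optimize import minimize
b=env.capture("side")
big=cv2.resize(b,None,fx=SC,fy=SC,interpolation=2).astype(int)
m=((big[...,0]-big[...,1]>60)&(big[...,0]-big[...,2]>60)).astype(np.uint8)
c=proj("side",[606,275,19])[0]*SC
k=np.zeros_like(m);cv2.circle(k,tuple(int(v) for v in c),130,1,-1);m&=k
H=((cv2.convexHull(np.argwhere(m>0)[:,::-1].astype(np.int32))[:,0]+.5)/SC-.5).astype(np.float32);A=cv2.contourArea(H)
for nm,S in(("placed",0),):
  def cost(p):
    W=(R.from_euler("xy",[p[2],p[3]],degrees=True).as_matrix()@(MOD["ring"]-[0,0,7]).T).T+[p[0],p[1],19]
    q=cv2.convexHull(proj("side",W).astype(np.float32))[:,0];ai,_=cv2.intersectConvexConvex(q,H);return 1-ai/(A+cv2.contourArea(q)-ai)
  for t in((0,0),(6,0),(-6,0),(0,6),(0,-6)):
    x0=np.array([609,274,*t]);r=minimize(cost,x0,method="Nelder-Mead",options=dict(initial_simplex=x0+np.array([[0]*4,[3,0,0,0],[0,3,0,0],[0,0,3,0],[0,0,0,3]]),maxiter=600));print(r.x.round(1),1-r.fun, "flat cost",1-cost([609.2,274,0,0]))
v=big[int(c[1])-120:int(c[1])+120,int(c[0])-120:int(c[0])+120].astype(np.uint8)
cv2.imwrite("pics/p16.png",cv2.resize(v[:,:,::-1],(600,600),interpolation=2))
for k,p,z in(("drv",(603.5,-302.5,-.25),4),("fan",(450,5.3,1.24),4)):
    v=overlay("side",b,{k:p},0,{k:z});c=(proj("side",[p[0],p[1],15])[0]*SC).astype(int)
    cv2.imwrite(f"pics/q_{k}.png",cv2.resize(v[c[1]-110:c[1]+110,c[0]-130:c[0]+130],None,fx=1.5,fy=1.5))
a=cv2.imread("pics/q_drv.png");d=cv2.imread("pics/q_fan.png");cv2.imwrite("pics/q.png",np.hstack([a,d]))
```

```text
[609.  274.3   2.2   1.4] 0.9822808280062786 flat cost 0.9704780940380336
[609.  274.3   2.2   1.4] 0.9822808705739181 flat cost 0.9704780940380336
[609.  274.3   2.2   1.4] 0.9822809039107268 flat cost 0.9704780940380336
[609.  274.3   2.2   1.4] 0.9822808556679243 flat cost 0.9704780940380336
[609.  274.3   2.2   1.4] 0.9822808525663698 flat cost 0.9704780940380336
```

View pics/p16.png

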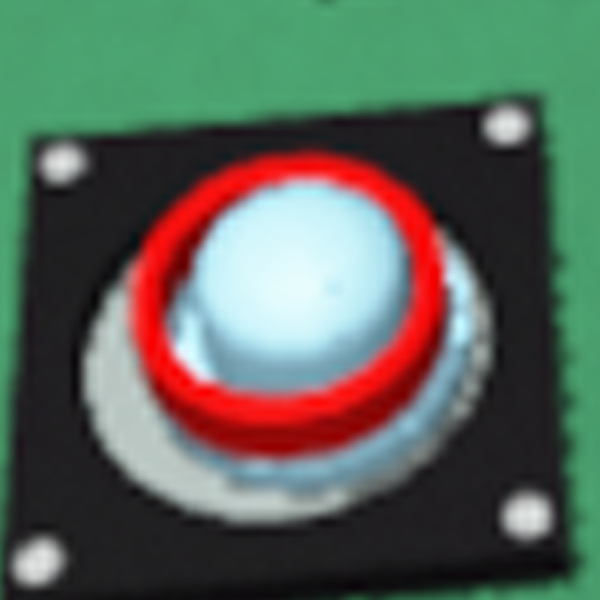

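View pics/q.png

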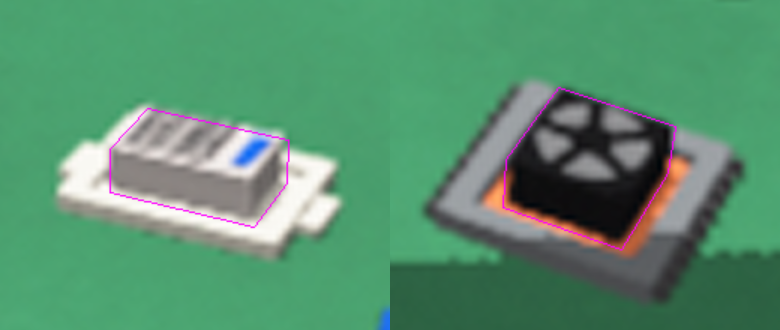

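Run:
```python
from ov import *
from scipy.optimize import minimize
for b,c0,zc in((np.load("s0.npy"),(662,105),7),(env.capture("side"),(609,274),19)):
  big=cv2.resize(b,None,fx=SC,fy=SC,interpolation=2).astype(int)
  m=((big[...,0]-big[...,1]>60)&(big[...,0]-big[...,2]>60)).astype(np.uint8)
  c=proj("side",[*c0,zc])[0]*SC
  k=np.zeros_like(m);cv2.circle(k,tuple(int(v) for v in c),110,1,-1);m&=k
  H=((cv2.convexHull(np.argwhere(m>0)[:,::-1].astype(np.int32))[:,0]+.5)/SC-.5).astype(np.float32);A=cv2.contourArea(H)
  def cost(p):
    W=(R.from_euler("xy",[p[2],p[3]],degrees=True).as_matrix()@(MOD["ring"]-[0,0,7]).T).T+[p[0],p[1],zc]
    q=cv2.convexHull(proj("side",W).astype(np.float32))[:,0];ai,_=cv2.intersectConvexConvex(q,H);return 1-ai/(A+cv2.contourArea(q)-ai)
  x0=np.array([*c0,0,0]);r=minimize(cost,x0,method="Nelder-Mead",options=dict(initial_simplex=x0+np.array([[0]*4,[3,0,0,0],[0,3,0,0],[0,0,3,0],[0,0,0,3]]),maxiter=600));print(r.x.round(1),1-r.fun)
print(env.read_state()["time"],env.read_state()["qd"].round(3))
```

```text
[6.628e+02 1.035e+02 3.400e+00 5.000e-01] 0.9659736645116278
[609.  274.3   2.2   1.4] 0.9822435017509177
32.45 [-0.013  0.001 -0.005  0.003  0.005 -0.002 -0.001]
```

>>> {"op": "send_rows", "data": {
  "plan": [
    [[0,0,0,0,0,0,0],[0,0,0,0,0,0,0],[0,0,0,0,0,0,0]]
  ]
}}

```text
time: 32.75
tool_pos: [688.9, 69.6, 163.0]
tcp_rot: [0.7, 0.133, -0.69, 0.129]
ft_force: [0.1, 0.7, 0.1]
width: 87.3
```

```bash
python3 -c "
from station import env
print(env.hand_in())"
```

```text
the job is handed in; nothing more can be done
None
```

The job is handed in at about 33 s, with the gripper open and clear of everything.

- **Fan:** set flat and square in the sink recess. The camera overlay at the seated height matched.
- **Driver:** set flat and square in the cradle recess. The overlay matched here too.
- **Lens:** one flange edge touched down first with the tool tilted 17°. I then rotated it flat, dome up, and released it. It lies about 3 mm off the recess centre, inside the 8 mm clearance.
- **Ring:** the red ring was lowered over the barrel onto the flange with no measurable force. It lies about 3 mm off the lens axis, inside its 3.5 mm clearance.

The jar, work light and the pink and turquoise rings look untouched in the last pictures; I did not re-measure them, and the arm hid part of the work light in the top view.

Checks that did not fully agree:
- **Ring tilt:** the side-camera fit gives the ring about 2.6° of tilt. It gave about 3.4° for the same ring lying flat on the bench, so I take this as fit bias.
- **Ring position:** the two cameras differ by 2.7 mm in the ring's y.
- **Lens tilt at touchdown:** the floor contact came about 1–2 mm lower than computed, so the lens may have slipped slightly in the grip. Its tilt at touchdown may have been nearer 15° than the tool's 17°.

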